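# Swap the lock cylinder in the screw fixture and wind it tight

### The arm

A 7-joint arm with a two-finger parallel gripper is mounted at the origin on a cart in front of the work surface, level with it; the furniture and walls round the work are solid. World frame = base frame: x ahead of the robot, y to its left, z up, the work surface at z = 0. Lengths are in m, angles in rad, forces in N, time in s.
With the tool pointing down it reaches from about 0.425 to 0.875 m from the base axis. Payload 8.4 kg.
Tool frame: the origin (TCP) lies midway between the tips of the shut fingers; the grasp point (between the pads) lies 19 mm behind it; z points along the fingers, y is the line along which they close (so a half turn about z gives the same grasp; the last joint's range is limited). The gripper opens to 85 mm and grips with 20 to 120 N. Pads are 22 mm wide; open, the fingers measure 114 mm over their backs; the gripper's body (76 mm by 85 mm) begins 54 mm behind the grasp point. The pads swing forward as they close: fully open they stand 13 mm farther back than shut.
Start: joints at [-1.328, 0.333, 0.04, 1.465, -0.013, 1.343, -0.059], TCP at [0.218, 0.612, 0.231] pointing down, gripper open.
Joint ranges: [-2.58, 2.58], [-0.38, 2.09], [-1.3, 1.39], [0.25, 2.4], [-1.5, 4.64], [0.08, 2.09], [-2.65, 2.65]. Speed limits (rad/s): [2.22, 2.22, 2.79, 2.79, 3.14, 3.14, 3.14].

### API

Orientations are given as [roll, pitch, yaw] about the fixed x, y, z axes, in that order (R = Rz(yaw) Ry(pitch) Rx(roll)).
In Python, from bench import monitor, get_image, calibration, bot, cut_out, mark_of gives the robot as it stands.
- The arm moves only by the shell command python3 -m creep 'ROWS'. ROWS is a JSON object whose one key "steps" holds a list of rows, each a list of 5 numbers: the shift along the tool's x, y, z in m, then the turn about the tool's z in rad, then the opening, from 0 (shut) to 1 (fully open). In form: {"steps": [[tx, ty, tz, yaw, jaw], ...]}. A call has exactly 10 rows; each row is the pose to reach, as a shift and turn from the pose commanded when the call began, along the tool's axes at that moment; what a row does not reach only later rows make up. A row lasts 1/10 s, in which the tool goes at most 50 mm and 8.59 degrees, less where a joint would pass 70% of its speed; a pose out of reach is approached as far as the arm can. A call with a gripper value outside its range is refused whole. The fingers move at their own pace and stop on an object; the grip force is fixed at half the most. Time passes only in rows, so rows that repeat a pose let the fingers close, or fill a call up. It gives the time, the measured TCP pose, the force, the opening and the grip force at its end, in the units of the state.
- monitor.state(): the state, without advancing time (a new reading comes with each control period).
- get_image(name): name is "scene" or "top" or "wrist"; returns the picture (420x560x3 uint8, red, green, blue); there is no depth.
- calibration(name): a dict with "fx", "fy", "cx", "cy" (pixels), "D" ([k1, k2, p1, p2, k3] as OpenCV has them; the pictures are not rectified), "R" (3x3) and "t" (3): a world point X has camera coordinates R X + t; the wrist camera has in their place "T_tool_cam" (4x4, takes a point from camera to tool coordinates, whose origin is the TCP and whose axes are the flange's). Camera axes: x right, y down, z forward; pixel columns grow to the right and rows downward; lengths in m; the calibration is good to about 2 mm. A picture is of the moment at which its call begins: read the wrist's pose just before it. calibration takes no time and is no camera call.
- bot.finish_job(): hands the job in; it is judged then, once.
Trained networks look in the newest picture that a camera, given by its name, has taken for a name from the list of things; names that differ only in an ending like _2 or _b are one class to them, and where a whole thing is asked for, a point or a joint stands for the part that bears it (a point fixed in the world has none). Each returns a list of dicts, best first, with "score" (0 to 1); they miss things now and then, are a little off and sometimes report something else, mostly with a low value. They report only what shows in the picture. A call takes as long as a camera call. They do not tell look-alikes from the thing itself.
- cut_out(camera, query): "pixels" (420x560 bool, what is visible of it) and "bbox" ([left, top, width, height] in pixels, round what is visible of it).
- mark_of(camera, query): "location" ([row, column] in pixels: a listed point, or the origin of a listed thing).
The state is a dict: "time": time; "q": joint angles; "qvel": joint speeds; "effort": joint torques, N m; "position": TCP position; "tcp_rot": TCP orientation; "contact_force": force on the tool from outside, world axes, zero at the start; "wrist_torque": the same for the moment, N m; "opening": finger opening in m; "grip_force": force on a finger pad.
Only numpy, scipy, OpenCV 4.12 (cv2) and the standard library are available. Lean on these libraries where they do the work, as an engineer would, in place of code of your own. Each camera call takes 0.05 s, during which the arm holds its last target. There are 200 camera calls.

### The job

Take the old lock cylinder out of the clamping fixture and lay it in the shallow metal tray. Lay the other lock cylinder from the bench lengthways on the middle of the fixture's rail, between the jaws, then wind the handwheel clockwise by its knob until the sliding jaw has pushed the cylinder up against the end stop and holds it tight, and let go. Leave all the other things where they are.

Things in the scene. Friction and masses are not known exactly. Their poses are not given: they have to be found in the camera images.
- fixture: Clamping fixture, fixed; foot 125 x 280 x 12 mm. Origin on the bench; x to its back, y along the rail from handwheel to end stop. Steel rail at x = 0, 22 mm wide, top 45 mm up. Console with sloping wheel at y = -152 to -48 mm. An upright sheet guard behind the wheel (x = 58, top 208 mm, lip folded forward to x = 44) blocks an upright tool: come along the wheel's axis
- end_stop: Fixed steel block at the end of the rail, 56 mm wide (x), 20 mm thick; origin in the middle of its working face (at fixture y = 105 mm), which faces the sliding jaw, 42 mm above the bench; top 70 mm above the bench
- jaw_face (a point): Middle of the working face of the sliding jaw (steel block 56 mm wide, 20 mm thick, on the rail), at rail height; top 70 mm above the bench; its y axis points to the end stop. The jaw slides along fixture y
- jaw (a joint): Travel of the sliding jaw, m: 0 = open (110 mm between the jaw and the end stop), grows as it closes; the gap is 110 mm less the travel. Coupled to the handwheel: 15 mm a turn. It cannot be moved by pushing it
- handwheel (a joint): Handwheel angle, rad: grows as it is wound clockwise (looking at its face), which closes the jaw; jaw travel = 15 mm x angle / (2 pi). Range -0.5 to 25, starts at 3 to 10. It needs 4 to 7 N at the knob and stays where it is left; when the work is clamped the force at the knob rises steeply: 10 to 15 N more is tight
- wheel_hub (a point): Centre of the handwheel's outer face: a black disc of 100 mm diameter, 12 mm thick. Its z axis is the wheel's axis pointing out of the face, to the front and up, 28 degrees from vertical. The hub stands 6 mm out of the face
- wheel_knob (a point): Middle of the handwheel's revolving knob, 38 mm from the axis, 24 mm out from the wheel's face: a black cylinder, 19 mm in diameter, along the wheel's axis from 2 to 43 mm out of the face (22 mm in diameter at its end). It spins freely on its pin, so a grip need not turn with the wheel. Axes as the wheel's, x from the axis to the knob
- bed_mid (a point): Point on the top of the rail where the middle of the clamped new cylinder lies when it is against the end stop (fixture y = 72.5 mm, 45 mm above the bench); axes as the fixture's
- tray: Shallow open aluminium tray fixed to the bench, 126 (x) x 100 (y) x 16 mm, walls and floor 4 mm; origin under its middle, on the bench. The grey machine behind the bench strip (world x > 0.52 where y > -0.03) has a 120 mm high ledge with things up to 230 mm high: carry parts in front of it or above
- old_cylinder: The worn lock cylinder that lies on the fixture's rail at the start, grey metal, 33 x 62 x 17 mm, lying on its side; origin: centre of its lower side; x across the 33 mm, y along the length, z up; 0.21 kg. Two blocks with a 12 mm long narrower waist between
- new_cylinder: The lock cylinder that lies on the bench, grey metal, 33 x 67 x 17 mm (65 mm over its two blocks, which the jaws meet), lying on its side; origin: centre of its lower side; x across the 33 mm, y along the length, z up; 0.21 kg. Two blocks with a 12 mm long narrower waist between
- carton: Small carton on the bench, 90 (x) x 52 x 32 mm, bystander; origin under its middle
- loupe: Black eye loupe on the bench, 39 mm in diameter, 34 mm high, bystander; origin under its middle
- screwdriver: Small screwdriver lying at the front edge of the bench, 150 mm long (along y), 22 mm thick, bystander
- oil_bottle: Oil bottle, 50 mm in diameter, 150 mm high, standing behind the fixture's rail, bystander; origin under its middle
- cutter_wheel: Toothed steel wheel lying on the fixture's foot plate in front of the rail, 48 mm in diameter, 7 mm thick, bystander; origin under its middle
There are look-alikes about, which are no part of the job. Leave any turquoise look-alike of the new_cylinder alone.

How it is judged:
On the way, in this order (a step that is already met when the one before it is completed fails the run):
1. the old cylinder lies in the tray, let go (x of old_cylinder in the frame of tray between -0.06 and 0.06 m and y of old_cylinder in the frame of tray between -0.047 and 0.047 m and z of old_cylinder in the frame of tray between -0.002 and 0.009 m and linear speed of old_cylinder below 0.02 m/s and contact force between old_cylinder and the fingers below 0.1 N), for 0.2 s.
2. the new cylinder lies on the rail between the jaws, let go (x of new_cylinder in the frame of bed_mid between -0.008 and 0.008 m and z of new_cylinder in the frame of bed_mid between -0.0025 and 0.0035 m and angle between new_cylinder's own z axis and vertical below 0.1 rad and linear speed of new_cylinder below 0.02 m/s and contact force between new_cylinder and the fingers below 0.1 N and y of new_cylinder in the frame of bed_mid between -0.05 and 0.005 m and angle between the y axis of new_cylinder and the y axis of fixture, either way round below 0.3 rad), for 0.2 s.
3. the sliding jaw presses the new cylinder against the end stop (x of new_cylinder in the frame of bed_mid between -0.008 and 0.008 m and z of new_cylinder in the frame of bed_mid between -0.0025 and 0.0035 m and angle between new_cylinder's own z axis and vertical below 0.1 rad and linear speed of new_cylinder below 0.02 m/s and contact force between new_cylinder and the fingers below 0.1 N and y of new_cylinder in the frame of bed_mid between -0.004 and 0.004 m and angle between the y axis of new_cylinder and the y axis of fixture, either way round below 0.06 rad and contact force between new_cylinder and jaw above 4 N and contact force between new_cylinder and end_stop above 4 N), for 0.2 s.
At the end, for the whole second after the job is handed in: Old cylinder at rest flat in the tray. New cylinder flat on the rail, let go, within 8 mm of its middle line and 4 mm of bed_mid along it, square to 0.06 rad, pressed by the jaw and the end stop with over 4 N each; handwheel still. No bystander moved over 20 mm (all of step 1 and all of step 3 and velocity of joint handwheel between -0.05 and 0.05 rad/s); the robot touches nothing.
It fails at once if a bystander (carton, loupe, screwdriver, oil bottle, cutter wheel) is moved by more than 20 mm (distance of any of carton, loupe, screwdriver, oil_bottle, cutter_wheel from where it was at the start of the episode above 0.02 m).
It also fails if it takes over 72 s, if anything falls off the work surface, if the arm or the gripper's body presses on something with over 40 N, if the wrist force passes 120 N, or if a joint passes its speed limit or range.

## Working session

There is one attempt and no reset: what is moved stays moved. The work goes in short steps, Python scripts to look and compute and a shell command to move; the robot and the scene stay as the last step left them, time stands still between calls to the robot, and variables do not carry over. Pictures are saved under pics/ and viewed, at most 10 in all, crops included, and the job is handed in when it is done.

```bash
ls; mkdir -p pics
cat > h.py <<'E'
import numpy as np, cv2
from bench import monitor,get_image,calibration,bot,cut_out,mark_of
from scipy.spatial.transform import Rotation as Ro
def save(n,im): cv2.imwrite('pics/'+n,im[:,:,::-1])
def cam(name,st=None):
    c=calibration(name);K=np.array([[c['fx'],0,c['cx']],[0,c['fy'],c['cy']],[0,0,1]]);D=np.array(c['D'],float)
    if 'R' in c: R=np.array(c['R']);t=np.array(c['t'])
    else:
        st=st or monitor.state();T=np.eye(4);T[:3,:3]=Ro.from_euler('xyz',st['tcp_rot']).as_matrix();T[:3,3]=st['position']
        W=np.linalg.inv(T@np.array(c['T_tool_cam']));R=W[:3,:3];t=W[:3,3]
    return K,D,R,t
def ray(C,rc):
    K,D,R,t=C;p=cv2.undistortPoints(np.array([[[rc[1],rc[0]]]],float),K,D)[0,0]
    d=R.T@np.array([p[0],p[1],1]);return -R.T@t,d/np.linalg.norm(d)
def atz(C,rc,z):
    o,d=ray(C,rc);return o+d*(z-o[2])/d[2]
def tri(*rays):
    A=0;b=0
    for o,d in rays:
        P=np.eye(3)-np.outer(d,d);A=A+P;b=b+P@o
    x=np.linalg.solve(A,b);return x,[round(float(np.linalg.norm((np.eye(3)-np.outer(d,d))@(x-o))),4) for o,d in rays]
def proj(C,X):
    K,D,R,t=C;return cv2.projectPoints(np.array(X,float).reshape(-1,3),cv2.Rodrigues(R)[0],t,K,D)[0][:,0,::-1]
E
python3 - <<'E'
from h import *
np.set_printoptions(precision=4,suppress=True)
print(monitor.state())
ims=[]
C={}
for n in ['scene','top']:
    im=get_image(n);save(n+'0.png',im);C[n]=cam(n)
    print(n,'campos',-C[n][2].T@C[n][3])
    for q in ['fixture','end_stop','jaw_face','wheel_hub','wheel_knob','bed_mid','tray','old_cylinder','new_cylinder','carton','loupe','oil_bottle','cutter_wheel','screwdriver']:
        print(n,q,[(round(r['score'],2),np.round(r['location'],1).tolist(),atz(C[n],r['location'],0.045 if q in('bed_mid','old_cylinder','end_stop','jaw_face') else 0.0)[:2].round(3).tolist()) for r in mark_of(n,q)])
E
```

```text
pics
{'time': 0.0, 'q': array([-1.3282,  0.3339,  0.0398,  1.4663, -0.0134,  1.3433, -0.0585]), 'qvel': array([-0.0002, -0.0002,  0.0029, -0.0003, -0.0008,  0.0003,  0.0011]), 'effort': array([  0.0003, -65.8573,   1.3656, -40.5547,   0.0169,   0.0126,
        -0.    ]), 'position': array([0.2177, 0.612 , 0.2304]), 'tcp_rot': array([-3.14  ,  0.0001,  2.7998]), 'contact_force': array([-0.6706,  0.2654,  0.5593]), 'wrist_torque': array([ 0.0148, -0.0019,  0.0376]), 'grip_force': 0.0, 'opening': 0.08513065404324688}
scene campos [ 1.0416 -0.3624  0.9523]
scene fixture [(0.6, [290.4, 223.4], [0.606, -0.208])]
scene end_stop [(0.62, [281.0, 260.6], [0.661, -0.125])]
scene jaw_face [(0.68, [282.0, 230.8], [0.618, -0.188]), (0.48, [288.7, 223.5], [0.623, -0.213])]
scene wheel_hub [(0.57, [275.9, 180.1], [0.5, -0.28])]
scene wheel_knob [(0.54, [262.8, 187.3], [0.476, -0.245])]
scene bed_mid [(0.63, [281.9, 251.5], [0.649, -0.145])]
scene tray [(0.69, [190.2, 284.9], [0.428, 0.131]), (0.55, [175.4, 309.4], [0.425, 0.234]), (0.25, [280.5, 253.2], [0.629, -0.128])]
scene old_cylinder [(0.74, [
[... 734 characters left out ...]
[(0.61, [210.2, 380.1], [0.533, -0.276]), (0.48, [242.9, 233.3], [0.442, 0.135])]
top bed_mid [(0.57, [166.5, 333.1], [0.648, -0.141])]
top tray [(0.86, [242.9, 236.0], [0.442, 0.127]), (0.4, [165.8, 336.9], [0.661, -0.157])]
top old_cylinder [(0.8, [168.1, 335.7], [0.644, -0.148])]
top new_cylinder [(0.79, [247.2, 167.7], [0.43, 0.317]), (0.75, [252.4, 323.2], [0.416, -0.114])]
top carton []
top loupe [(0.45, [243.8, 269.1], [0.44, 0.035])]
top oil_bottle [(0.87, [152.9, 376.6], [0.699, -0.271])]
top cutter_wheel [(0.69, [181.0, 329.6], [0.617, -0.135]), (0.6, [195.2, 393.1], [0.576, -0.314]), (0.26, [164.4, 335.4], [0.665, -0.153])]
top screwdriver [(0.71, [268.8, 373.8], [0.371, -0.253])]
```

Run:
```python
import cv2
a=cv2.imread('pics/scene0.png')[120:380,130:400];b=cv2.imread('pics/top0.png')[110:330,130:430]
cv2.imwrite('pics/s1.png',cv2.resize(a,None,fx=2.2,fy=2.2,interpolation=2)); cv2.imwrite('pics/t1.png',cv2.resize(b,None,fx=2.6,fy=2.6,interpolation=2))
```

```text
(no output)
```

View pics/s1.png

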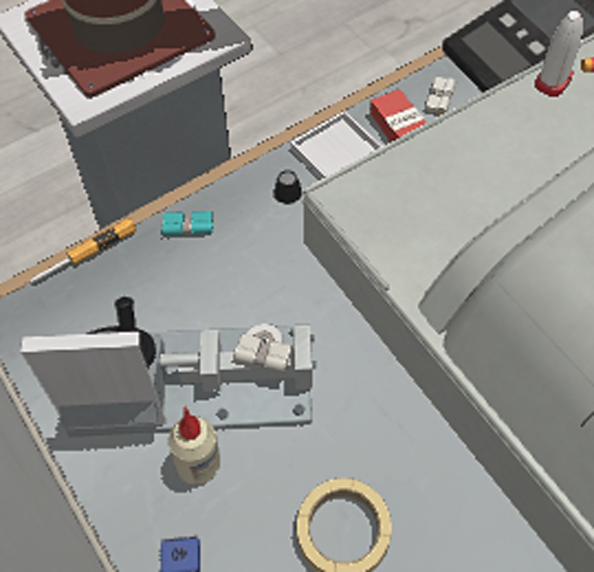

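View pics/t1.png

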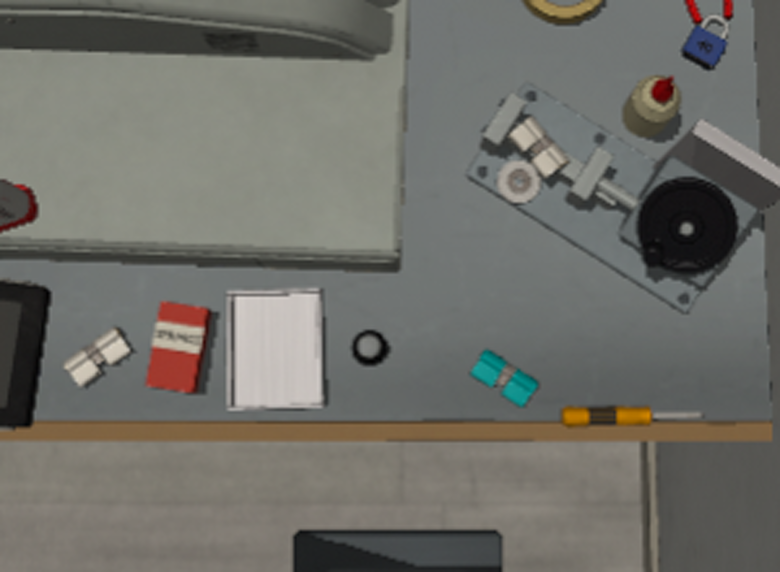

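The scene view shows the old grey cylinder on the rail at (281,249) and the wheel with its upright black knob at (263,187). The top view shows the grey new cylinder at (247,168), left of the red carton. The turquoise look-alike is at (252,323), and the tray is at (243,236).

Run:
```python
from h import *
np.set_printoptions(precision=4,suppress=True)
S,T=cam('scene'),cam('top')
P={'hub':((275.9,180.1),(193.7,397)),'knob':((262.8,187.3),(210.2,380.1)),'end':((281,260.6),(160.5,329.3)),'bed':((281.9,251.5),(166.5,333.1)),'old':((280.9,249),(168.1,335.7)),
'new':((166.5,329.8),(247.2,167.7)),'tray':((190.2,284.9),(242.9,236)),'fix':((290.4,223.4),(180.6,353.2)),'oil':((332.8,218.8),(152.9,376.6)),'cut':((271.4,247.7),(181,329.6)),'loupe':((206.9,259.1),(243.8,269.1))}
for k,(a,b) in P.items(): print(k,*tri(ray(S,a),ray(T,b)))
# masks -> long axis yaw of cylinders, tray
get_image('top')
for q,z in [('old_cylinder',.062),('new_cylinder',.017),('tray',.016),('fixture',.012)]:
    for r in cut_out('top',q)[:2]:
        m=r['pixels'].astype(np.uint8);c=max(cv2.findContours(m,0,2)[0],key=cv2.contourArea)[:,0,:]
        w=np.array([atz(T,(v,u),z)[:2] for u,v in c]);R=cv2.minAreaRect((w*1000).astype(np.float32))
        bx=cv2.boxPoints(R)/1000;e=[bx[1]-bx[0],bx[2]-bx[1]];e=max(e,key=np.linalg.norm)
        print(q,round(r['score'],2),np.array(R[0])/1000,R[1],'long yaw',np.arctan2(e[1],e[0]))
```

```text
hub [ 0.5624 -0.2928  0.1119] [0.0031, 0.0031]
knob [ 0.5233 -0.2565  0.0805] [0.0015, 0.0015]
end [ 0.6637 -0.1283  0.054 ] [0.0014, 0.0014]
bed [ 0.6483 -0.1426  0.0417] [0.0018, 0.0018]
old [ 0.6434 -0.1482  0.0458] [0.0006, 0.0006]
new [ 0.4305  0.319  -0.0062] [0.0002, 0.0002]
tray [0.4401 0.1238 0.0178] [0.0019, 0.0019]
fix [ 0.6135 -0.2051  0.0112] [0.0053, 0.0053]
oil [ 0.6973 -0.274   0.0002] [0.0033, 0.0033]
cut [ 0.611  -0.1322  0.0294] [0.0001, 0.0001]
loupe [0.4371 0.0309 0.0012] [0.0051, 0.0051]
old_cylinder 0.74 [ 0.6446 -0.1472] (61.164451599121094, 32.20124435424805) long yaw 0.6845475
old_cylinder 0.68 [ 0.613  -0.2438] (311.9030456542969, 186.04978942871094) long yaw 0.99702567
new_cylinder 0.8 [ 0.4077 -0.1115] (63.86282730102539, 31.848833084106445) long yaw 0.98198557
new_cylinder 0.77 [0.4304 0.3131] (34.05613708496094, 69.02713775634766) long yaw -0.9289075
tray 0.97 [0.4398 0.127 ] (128.72738647460938, 101.4510726928711) long yaw 0.0088417325
tray 0.63 [ 0.6238 -0.2182] (67.01531219482422, 59.9444580078125) long yaw 1.5703214
fixture 0.82 [ 0.6216 -0.2541] (325.3031311035156, 194.44183349609375) long yaw 1.0087125
fixture 0.53 [0.4405 0.2293] (56.978797912597656, 91.73271179199219) long yaw -0.14307103
```

```bash
cat >> h.py <<'E'
def go(x,y,z,yaw,p=None,y0=None):
    "shift in tool axes and turn to the goal (tool pointing down)"
    s=monitor.state();p=s['position'] if p is None else np.array(p)
    R=Ro.from_euler('xyz',s['tcp_rot']).as_matrix()
    d=R.T@(np.array([x,y,z])-p);t=(s['tcp_rot'][2]-yaw+np.pi)%(2*np.pi)-np.pi
    print('at',s['position'].round(4),s['tcp_rot'].round(4),'t',round(s['time'],2),'GO',d.round(4),'turn',round(t,3))
E
python3 - <<'E'
from h import *
np.set_printoptions(precision=4,suppress=True)
print(calibration('wrist'))
go(.43,.315,.25,2.21)
E
```

```text
{'fx': 323.20568868664037, 'fy': 323.20568868664037, 'cx': 278.97828378398964, 'cy': 204.94959633595417, 'D': array([-0.0551,  0.    ,  0.    ,  0.    ,  0.    ]), 'T_tool_cam': array([[-0.0002, -0.961 , -0.2765,  0.0704],
       [ 1.    , -0.0003,  0.0004,  0.0001],
       [-0.0005, -0.2765,  0.961 , -0.1424],
       [ 0.    ,  0.    ,  0.    ,  1.    ]])}
at [0.2179 0.6124 0.2313] [-3.1416 -0.      2.7998] t 1.75 GO [-0.2995 -0.2091 -0.0187] turn 0.59
```

```bash
python3 -m creep '{"steps":[[-0.3,-0.209,0,0.59,1],[-0.3,-0.209,0,0.59,1],[-0.3,-0.209,0,0.59,1],[-0.3,-0.209,0,0.59,1],[-0.3,-0.209,0,0.59,1],[-0.3,-0.209,0,0.59,1],[-0.3,-0.209,0,0.59,1],[-0.3,-0.209,0,0.59,1],[-0.3,-0.209,0,0.59,1],[-0.3,-0.209,0,0.59,1]]}'
cat >> h.py <<'E'
def rect(C,r,z):
    m=r['pixels'].astype(np.uint8);c=max(cv2.findContours(m,0,2)[0],key=cv2.contourArea)[:,0,:]
    w=np.array([atz(C,(v,u),z)[:2] for u,v in c]);R=cv2.minAreaRect((w*1000).astype(np.float32))
    bx=cv2.boxPoints(R)/1000;e=max([bx[1]-bx[0],bx[2]-bx[1]],key=np.linalg.norm)
    return round(r['score'],2),(np.array(R[0])/1000).round(4),np.round(R[1],1),'long yaw',round(float(np.arctan2(e[1],e[0])),3)
E
python3 - <<'E'
from h import *
np.set_printoptions(precision=4,suppress=True)
s=monitor.state();im=get_image('wrist');save('w1.png',im);W=cam('wrist',s)
T=cam('top');get_image('top')
a=mark_of('wrist','new_cylinder');print(a, [atz(W,r['location'],0) for r in a])
b=[r for r in mark_of('top','new_cylinder') if r['location'][1]<250]
if a and b: print(tri(ray(W,a[0]['location']),ray(T,b[0]['location'])))
for r in cut_out('wrist','new_cylinder'): print(rect(W,r,.017),r['bbox'])
print(s['q'])
go(.44,.127,.25,1.571)
E
```

```text
time: 2.75
position: [0.4301, 0.3154, 0.2314]
tcp_rot: [3.141, -0.001, 2.21]
contact_force: [-1.1, -0.1, 0.4]
opening: 0.0853
grip_force: 0.0
[{'location': [171.2, 277.9], 'score': 0.9}, {'location': [392.9, 98.2], 'score': 0.88}] [array([0.4268, 0.3181, 0.    ]), array([ 0.409 , -0.1149,  0.    ])]
(array([ 0.4293,  0.3163, -0.0134]), [0.0011, 0.0011])
(0.83, array([0.4279, 0.3185]), array([31. , 64.9]), 'long yaw', -0.944) [262.4, 144.4, 30.2, 59.0]
(0.58, array([ 0.4048, -0.1054]), array([73.9, 38.4]), 'long yaw', 1.021) [74.4, 385.6, 41.8, 27.8]
[-1.0137  0.0911  0.3196  1.7628 -0.0303  1.2921 -0.0481]
at [0.4297 0.316  0.2312] [-3.1413 -0.      2.2119] t 3.0 GO [-0.1576 -0.1048 -0.0188] turn 0.641
```

View pics/w1.png

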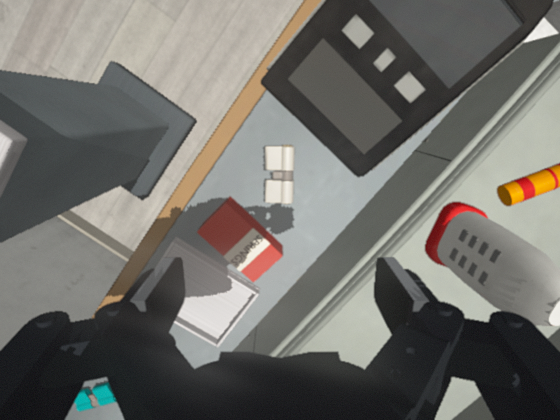

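The wrist view shows the grey new cylinder at (row 174, col 279), beside the red carton and clear for grasping.

Run:
```python
from h import *
go(.46,.05,.30,1.4)
go(.64,-.15,.25,.68)
```

```text
at [0.4297 0.316  0.2312] [-3.1413 -0.      2.2119] t 3.0 GO [-0.2313 -0.1348 -0.0688] turn 0.812
at [0.4297 0.316  0.2312] [-3.1413 -0.      2.2119] t 3.0 GO [-0.4992 -0.1102 -0.0188] turn 1.532
```

```bash
python3 -m creep '{"steps":[[-0.231,-0.135,-0.07,0.81,1],[-0.231,-0.135,-0.07,0.81,1],[-0.231,-0.135,-0.07,0.81,1],[-0.231,-0.135,-0.07,0.81,1],[-0.231,-0.135,-0.07,0.81,1],[-0.231,-0.135,-0.07,0.81,1],[-0.5,-0.11,-0.04,1.53,1],[-0.5,-0.11,-0.02,1.53,1],[-0.5,-0.11,-0.02,1.53,1],[-0.5,-0.11,-0.02,1.53,1]]}'
python3 - <<'E'
from h import *
go(.64,-.15,.25,.68)
E
```

```text
time: 4.0
position: [0.5929, -0.0976, 0.2659]
tcp_rot: [3.141, -0.001, 0.797]
contact_force: [-0.2, 0.9, 0.2]
opening: 0.0852
grip_force: 0.0
at [ 0.5929 -0.0976  0.2659] [ 3.141e+00 -8.000e-04  7.970e-01] t 4.0 GO [-0.0046  0.0703  0.0159] turn 0.117
```

```bash
cat > look.py <<'E'
from h import *
import pickle,sys
np.set_printoptions(precision=4,suppress=True)
def take(tag,qs):
    s=monitor.state();im=get_image('wrist');save(tag+'.png',im);W=cam('wrist',s);out={'C':W}
    for q in qs:
        r=mark_of('wrist',q);out[q]=[(x['score'],x['location']) for x in r]
        print(q,[(round(x['score'],2),np.round(x['location'],1).tolist()) for x in r])
    pickle.dump(out,open(tag+'.pkl','wb'));return W
E
python3 - <<'E'
from look import *
take('A',['end_stop','jaw_face','wheel_hub','wheel_knob','bed_mid','old_cylinder'])
E
python3 -m creep '{"steps":[[-0.005,0.07,0.015,0.11,1],[-0.005,0.07,0.015,0.11,1],[-0.005,0.07,0.015,0.11,1],[-0.005,0.07,0.015,0.11,1],[-0.005,0.07,0.015,0.11,1],[-0.005,0.07,0.015,0.11,1],[-0.005,0.07,0.015,0.11,1],[-0.005,0.07,0.015,0.11,1],[-0.005,0.07,0.015,0.11,1],[-0.005,0.07,0.015,0.11,1]]}'
python3 - <<'E'
from look import *
W=take('B',['end_stop','jaw_face','wheel_hub','wheel_knob','bed_mid','old_cylinder'])
for r in cut_out('wrist','old_cylinder'): print(rect(W,r,.062))
A=pickle.load(open('A.pkl','rb'));B=pickle.load(open('B.pkl','rb'))
for q in A:
    if q!='C' and A[q] and B[q]: print(q,*tri(ray(A['C'],A[q][0][1]),ray(B['C'],B[q][0][1])))
E
```

```text
end_stop [(0.84, [146.2, 341.9]), (0.74, [175.9, 342.8])]
jaw_face [(0.81, [215.1, 353.6])]
wheel_hub [(0.86, [322.5, 375.4])]
wheel_knob [(0.79, [320.9, 335.9]), (0.58, [211.2, 424.7])]
bed_mid [(0.84, [171.6, 347.8]), (0.15, [222.5, 347.7])]
old_cylinder [(0.81, [175.9, 340.0])]
time: 5.35
position: [0.638, -0.1497, 0.2511]
tcp_rot: [-3.142, -0.0, 0.69]
contact_force: [-0.0, -0.0, -0.2]
opening: 0.0856
grip_force: 0.0
end_stop [(0.73, [139.1, 275.0])]
jaw_face [(0.85, [215.6, 302.6])]
wheel_hub [(0.9, [321.7, 333.9]), (0.63, [199.9, 381.4]), (0.39, [213.4, 303.2])]
wheel_knob [(0.91, [323.5, 290.5]), (0.69, [171.9, 281.4])]
bed_mid [(0.67, [171.2, 286.0]), (0.49, [175.6, 256.0])]
old_cylinder [(0.65, [175.7, 282.6])]
(0.95, array([ 0.6463, -0.1484]), array([60.2, 32.1]), 'long yaw', 0.681)
end_stop [ 0.6675 -0.1196  0.0522] [0.0015, 0.0015]
jaw_face [ 0.6216 -0.198   0.0354] [0.0021, 0.0021]
wheel_hub [ 0.5581 -0.2947  0.0862] [0.0003, 0.0003]
wheel_knob [ 0.5291 -0.2555  0.0929] [0.0005, 0.0005]
bed_mid [ 0.6512 -0.1478  0.0518] [0.0019, 0.0019]
old_cylinder [ 0.642  -0.1511  0.0298] [0.0017, 0.0017]
```

```bash
cat > fit.py <<'E'
from look import *
from scipy.optimize import least_squares
S,T=cam('scene'),cam('top')
obs=[(S,'end_stop',(281,260.6)),(S,'jaw_face',(282,230.8)),(S,'wheel_hub',(275.9,180.1)),(S,'wheel_knob',(262.8,187.3)),(S,'bed_mid',(281.9,251.5)),(S,'old',(280.9,249)),(S,'fixture',(290.4,223.4)),
(T,'end_stop',(160.5,329.3)),(T,'wheel_hub',(193.7,397)),(T,'wheel_knob',(210.2,380.1)),(T,'bed_mid',(166.5,333.1)),(T,'fixture',(180.6,353.2)),(T,'old',(168.1,335.7))]
for t in 'AB':
    o=pickle.load(open(t+'.pkl','rb'))
    for q in ['end_stop','jaw_face','wheel_hub','wheel_knob','bed_mid','old_cylinder']:
        if o[q]: obs.append((o['C'],'old' if q[:3]=='old' else q,o[q][0][1]))
b=np.radians(28)
def model(p):
    ox,oy,th,hx,hy,hz,ka,jt,ux,uy,uz=p   # th: yaw of fixture x; ka: knob angle from front towards +y
    F=lambda x,y,z: np.array([ox+x*np.cos(th)-y*np.sin(th),oy+x*np.sin(th)+y*np.cos(th),z])
    r=.038;n=np.array([-np.sin(b),0,np.cos(b)]);f=np.array([-np.cos(b),0,-np.sin(b)]);h=np.array([hx,hy,hz])
    k=h+r*(np.cos(ka)*f+np.sin(ka)*np.array([0,1,0]))+.024*n
    return dict(fixture=F(0,0,0),end_stop=F(0,.105,.042),jaw_face=F(0,-.005+jt,.045),bed_mid=F(0,.0725,.045),wheel_hub=F(*h),wheel_knob=F(*k),old=np.array([ux,uy,uz]))
res=lambda p:np.concatenate([[ (p[4]+.1)/.004*.7],*[(proj(C,model(p)[q])[0]-np.array(l))/2 for C,q,l in obs]])
if __name__=='__main__':
    r=least_squares(res,[.61,-.204,-.56,0,-.1,.11,.25,.03,.645,-.148,.045],loss='soft_l1')
    print('ox oy th hx hy hz ka jt u',r.x,'cost',r.cost)
    sd=np.sqrt(np.diag(np.linalg.inv(r.jac.T@r.jac)));print('sd',sd)
    for k,v in model(r.x).items(): print(k,v)
    for (C,q,l) in obs: print(q,(proj(C,model(r.x)[q])[0]-np.array(l)).round(1),end=' ')
    pickle.dump(r.x,open('fit.pkl','wb'))
E
python3 fit.py
```

```text
ox oy th hx hy hz ka jt u [ 0.6122 -0.21   -0.5556 -0.003  -0.0976  0.0893  0.404   0.0239  0.6428
 -0.1487  0.0419] cost 13.838882435269156
sd [0.0021 0.0017 0.0293 0.0052 0.0032 0.0041 0.0855 0.0028 0.0019 0.0022
 0.0084]
fixture [ 0.6122 -0.21    0.    ]
end_stop [ 0.6676 -0.1208  0.042 ]
jaw_face [ 0.6221 -0.194   0.045 ]
bed_mid [ 0.6504 -0.1484  0.045 ]
wheel_hub [ 0.5581 -0.2913  0.0893]
wheel_knob [ 0.5302 -0.2564  0.094 ]
old [ 0.6428 -0.1487  0.0419]
end_stop [1.7 2.8] jaw_face [ 2.5 -1.1] wheel_hub [2.8 0.2] wheel_knob [-0.6 -0.2] bed_mid [ 1.2 -0.8] old [0.6 0. ] fixture [2.2 0.6] end_stop [-0.5 -3.7] wheel_hub [ 2.6 -3.8] wheel_knob [-3.6  0.5] bed_mid [-0.7  2.8] fixture [2.  2.8] old [0.7 0.2] end_stop [-1.5 -0.8] jaw_face [1.7 0. ] wheel_hub [-0.4 -1.1] wheel_knob [0.1 1.4] bed_mid [ 1.5 -1.4] old [1.4 1. ] end_stop [1.3 1. ] jaw_face [-1.7 -2.1] wheel_hub [ 0.3 -1.7] wheel_knob [0.9 1.4] bed_mid [-1.9 -0.4] old [-1.4 -1.3]
```

View pics/B.png

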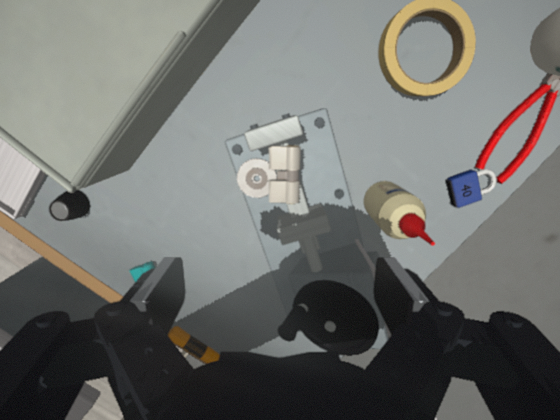

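Wrist view B shows the old cylinder at (row 176, col 283), skewed about 0.3 rad on the rail. The cutter wheel lies below it on the left, and the knob is at about (330,290).

Run:
```python
from h import *
go(.645,-.148,.10,.682)
go(.645,-.148,.047,.682)
```

```text
at [ 0.638  -0.1498  0.2511] [-3.1416e+00  1.0000e-04  6.8970e-01] t 5.75 GO [0.0066 0.003  0.1511] turn 0.008
at [ 0.638  -0.1498  0.2511] [-3.1416e+00  1.0000e-04  6.8970e-01] t 5.75 GO [0.0066 0.003  0.2041] turn 0.008
```

```bash
python3 -m creep '{"steps":[[0.007,0.003,0.05,0.01,0.75],[0.007,0.003,0.1,0.01,0.75],[0.007,0.003,0.14,0.01,0.75],[0.007,0.003,0.17,0.01,0.75],[0.007,0.003,0.19,0.01,0.75],[0.007,0.003,0.204,0.01,0.75],[0.007,0.003,0.204,0.01,0.75],[0.007,0.003,0.204,0.01,0.2],[0.007,0.003,0.204,0.01,0.1],[0.007,0.003,0.204,0.01,0.1]]}'
python3 -m creep '{"steps":[[0,0,0,0,0.1],[0,0,0,0,0.1],[0,0,0,0,0.1],[0,0,0,0,0.1],[0,0,-0.03,0,0.1],[0,0,-0.07,0,0.1],[0,0,-0.12,0,0.1],[0,0,-0.17,0,0.1],[0,0,-0.17,0,0.1],[0,0,-0.17,0,0.1]]}'
python3 - <<'E'
from h import *
print(calibration)
save('C.png',get_image('wrist'))
go(.47,.0,.25,1.1)
go(.443,.127,.15,1.571)
E
```

```text
time: 6.75
position: [0.6465, -0.1482, 0.0491]
tcp_rot: [3.139, -0.002, 0.68]
contact_force: [-0.7, -0.2, 5.8]
opening: 0.0313
grip_force: 59.4
time: 7.75
position: [0.6459, -0.1478, 0.2187]
tcp_rot: [3.14, -0.002, 0.68]
contact_force: [0.4, 0.2, -2.7]
opening: 0.0313
grip_force: 60.3
<function make.<locals>.<lambda> at 0x7f59bcbb5300>
at [ 0.6451 -0.1474  0.2169] [-3.1411e+00 -4.0000e-04  6.7990e-01] t 7.8 GO [-0.0435 -0.2247 -0.033 ] turn -0.42
at [ 0.6451 -0.1474  0.2169] [-3.1411e+00 -4.0000e-04  6.7990e-01] t 7.8 GO [ 0.0153 -0.3404  0.0671] turn -0.891
```

View pics/C.png

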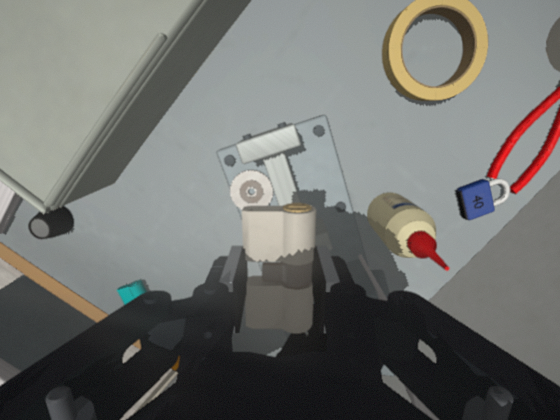

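The old cylinder is held level between the pads (rows 205–330, col 280). Next I carry it in front of the machine to the tray.

```bash
python3 -m creep '{"steps":[[-0.043,-0.225,-0.03,-0.42,0.1],[-0.043,-0.225,-0.03,-0.42,0.1],[-0.043,-0.225,-0.03,-0.42,0.1],[-0.043,-0.225,-0.03,-0.42,0.1],[-0.043,-0.225,-0.03,-0.42,0.1],[0.015,-0.34,0,-0.89,0.1],[0.015,-0.34,0.03,-0.89,0.1],[0.015,-0.34,0.067,-0.89,0.1],[0.015,-0.34,0.067,-0.89,0.1],[0.015,-0.34,0.067,-0.89,0.1]]}'
python3 - <<'E'
from h import *
go(.443,.127,.009,1.571)
E
```

```text
time: 8.8
position: [0.4399, 0.1269, 0.1464]
tcp_rot: [-3.135, 0.004, 1.573]
contact_force: [-0.5, -0.7, -1.8]
opening: 0.0306
grip_force: 60.4
at [0.4399 0.1269 0.1464] [-3.1352  0.0039  1.5735] t 8.8 GO [0.0007 0.004  0.1374] turn 0.002
```

```bash
python3 -m creep '{"steps":[[0,0.003,0.03,0,0.1],[0,0.003,0.07,0,0.1],[0,0.003,0.1,0,0.1],[0,0.003,0.12,0,0.1],[0,0.003,0.13,0,0.1],[0,0.003,0.135,0,0.1],[0,0.003,0.137,0,0.1],[0,0.003,0.138,0,0.1],[0,0.003,0.138,0,0.1],[0,0.003,0.138,0,0.1]]}'
```

```text
time: 9.8
position: [0.4467, 0.1264, 0.0128]
tcp_rot: [3.141, -0.001, 1.57]
contact_force: [-0.4, 0.2, -3.1]
opening: 0.0307
grip_force: 60.4
```

```bash
python3 -m creep '{"steps":[[0,0,0.002,0,0.1],[0,0,0.004,0,0.1],[0,0,0.004,0,0.1],[0,0,0.004,0,0.6],[0,0,0.004,0,0.6],[0,0,0.004,0,0.6],[0,0,-0.03,0,0.6],[0,0,-0.08,0,0.6],[0,0,-0.12,0,0.6],[0,0,-0.16,0,0.6]]}'
python3 - <<'E'
from look import *
s=monitor.state();im=get_image('wrist');save('D.png',im);W=cam('wrist',s)
get_image('top')
for r in cut_out('top','old_cylinder')[:3]: print(rect(cam('top'),r,.021))
for r in cut_out('wrist','old_cylinder')[:3]: print(rect(W,r,.021),r['bbox'])
for r in cut_out('wrist','tray')[:2]: print(rect(W,r,.016))
go(.4285,.3175,.15,2.205)
E
```

```text
time: 10.8
position: [0.4462, 0.1259, 0.1741]
tcp_rot: [3.141, -0.0, 1.569]
contact_force: [0.6, 0.6, -0.8]
opening: 0.0513
grip_force: 0.0
(0.62, array([0.4474, 0.1033]), array([30.1, 16.4]), 'long yaw', 0.011)
(0.77, array([0.4372, 0.1291]), array([125.6, 101.1]), 'long yaw', 0.025)
(0.46, array([ 0.6478, -0.1625]), array([24.7, 41.1]), 'long yaw', -0.847)
at [0.446  0.1262 0.1718] [-3.1413 -0.0002  1.5699] t 11.05 GO [ 0.1913 -0.0176  0.0218] turn -0.635
```

View pics/D.png

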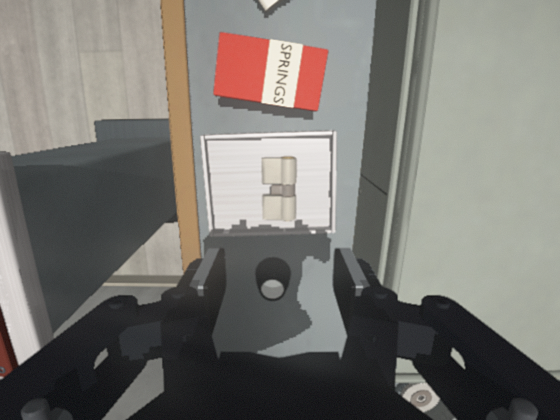

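The old cylinder lies flat in the middle of the tray (row 188, col 280). Now the new one.

```bash
python3 -m creep '{"steps":[[0.15,-0.018,0,-0.63,0.8],[0.15,-0.018,0,-0.63,0.8],[0.15,-0.018,0,-0.63,0.8],[0.15,-0.018,0,-0.63,0.8],[0.191,-0.018,0.02,-0.63,0.8],[0.191,-0.018,0.02,-0.63,0.8],[0.191,-0.018,0.02,-0.63,0.8],[0.191,-0.018,0.02,-0.63,0.8],[0.191,-0.018,0.02,-0.63,0.8],[0.191,-0.018,0.02,-0.63,0.8]]}'
python3 - <<'E'
from look import *
s=monitor.state();W=cam('wrist',s);im=get_image('wrist');save('E.png',im)
for r in cut_out('wrist','new_cylinder')[:2]: print(rect(W,r,.017),r['bbox'])
a=mark_of('wrist','new_cylinder');print([(r['score'],atz(W,r['location'],0)) for r in a])
go(.4285,.3175,.003,2.205)
E
```

```text
time: 12.05
position: [0.4288, 0.3166, 0.1524]
tcp_rot: [3.141, -0.0, 2.198]
contact_force: [-0.1, 0.3, 0.5]
opening: 0.0685
grip_force: 0.0
(0.85, array([0.4279, 0.3182]), array([31.8, 66.5]), 'long yaw', -0.936) [256.7, 152.4, 39.2, 80.3]
[]
at [0.4286 0.317  0.1524] [ 3.1411 -0.0002  2.1992] t 12.2 GO [0.0004 0.0001 0.1494] turn -0.006
```

```bash
python3 -m creep '{"steps":[[0.001,0,0.05,-0.006,0.8],[0.001,0,0.09,-0.006,0.8],[0.001,0,0.12,-0.006,0.8],[0.001,0,0.135,-0.006,0.8],[0.001,0,0.143,-0.006,0.8],[0.001,0,0.148,-0.006,0.8],[0.001,0,0.148,-0.006,0.8],[0.001,0,0.148,-0.006,0.1],[0.001,0,0.148,-0.006,0.1],[0.001,0,0.148,-0.006,0.1]]}'
python3 -m creep '{"steps":[[0,0,0,0,0.1],[0,0,0,0,0.1],[0,0,0,0,0.1],[0,0,0,0,0.1],[0,0,-0.04,0,0.1],[0,0,-0.08,0,0.1],[0,0,-0.13,0,0.1],[0,0,-0.18,0,0.1],[0,0,-0.23,0,0.1],[0,0,-0.25,0,0.1]]}'
python3 - <<'E'
from h import *
go(.45,.08,.26,1.5)
go(.6435,-.155,.15,1.015)
E
```

```text
time: 13.2
position: [0.4284, 0.3185, 0.0053]
tcp_rot: [3.14, -0.0, 2.206]
contact_force: [-1.0, -0.3, 4.2]
opening: 0.0307
grip_force: 58.9
time: 14.2
position: [0.4292, 0.3188, 0.2597]
tcp_rot: [3.135, -0.002, 2.205]
contact_force: [0.9, 0.4, -2.0]
opening: 0.0308
grip_force: 60.5
at [0.4292 0.3188 0.2597] [ 3.1347e+00 -1.7000e-03  2.2054e+00] t 14.2 GO [-0.2046 -0.1248 -0.0015] turn 0.705
at [0.4292 0.3188 0.2597] [ 3.1347e+00 -1.7000e-03  2.2054e+00] t 14.2 GO [-0.5088 -0.109   0.1081] turn 1.19
```

```bash
python3 -m creep '{"steps":[[-0.205,-0.125,-0.01,0.7,0.1],[-0.205,-0.125,-0.01,0.7,0.1],[-0.205,-0.125,-0.01,0.7,0.1],[-0.205,-0.125,-0.01,0.7,0.1],[-0.205,-0.125,-0.01,0.7,0.1],[-0.4,-0.115,-0.01,1.19,0.1],[-0.509,-0.109,0,1.19,0.1],[-0.509,-0.109,0,1.19,0.1],[-0.509,-0.109,0,1.19,0.1],[-0.509,-0.109,0,1.19,0.1]]}'
python3 - <<'E'
from look import *
W=take('F',['fixture','end_stop','jaw_face','wheel_hub','wheel_knob','bed_mid'])
o=cut_out('wrist','end_stop');j=cut_out('wrist','jaw_face');f=cut_out('wrist','fixture')
for n,l,z in [('end',o,.07),('jaw',j,.07),('fix',f,.012)]:
    for r in l[:2]: print(n,rect(W,r,z),r['bbox'])
E
```

```text
time: 15.2
position: [0.6086, -0.1153, 0.2566]
tcp_rot: [3.141, -0.001, 1.016]
contact_force: [1.5, 1.1, -0.3]
opening: 0.0304
grip_force: 60.5
fixture [(0.64, [231.9, 317.3])]
end_stop [(0.62, [153.2, 327.7])]
jaw_face [(0.88, [228.9, 323.9])]
wheel_hub [(0.66, [335.4, 324.3]), (0.44, [185.6, 328.0])]
wheel_knob [(0.7, [327.7, 283.3])]
bed_mid [(0.97, [184.3, 328.0])]
end (0.85, array([ 0.6719, -0.1094]), array([25.9, 60.2]), 'long yaw', -0.587) [299.8, 133.1, 58.9, 26.8]
jaw (0.65, array([ 0.6254, -0.1989]), array([35.7, 38.5]), 'long yaw', -0.492) [313.9, 222.9, 37.0, 30.2]
jaw (0.28, array([0.459 , 0.0996]), array([92.3, 91.3]), 'long yaw', 0.028) [0.9, 12.2, 93.2, 126.9]
fix (0.81, array([ 0.6289, -0.2046]), array([230.7, 127.8]), 'long yaw', 1.122) [270.0, 135.6, 150.1, 273.5]
```

View pics/F.png

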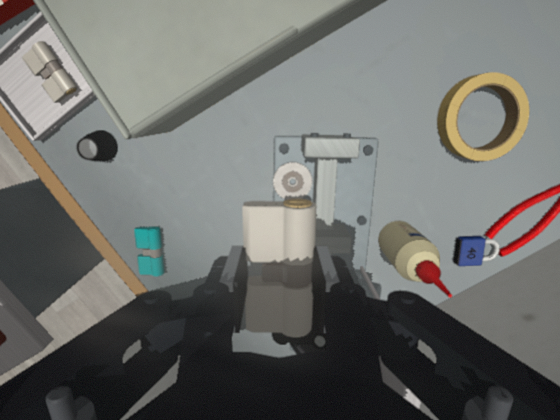

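Run:
```python
from look import *
g=cv2.cvtColor(cv2.imread('pics/F.png'),6).astype(int)
for r in (140,150,165,180,195,210,218): print(r,298 if r<160 else 308,g[r,(298 if r<160 else 308):(368 if r<160 else 346)].tolist())
W=pickle.load(open('F.pkl','rb'))['C']
x=pickle.load(open('fit.pkl','rb'));m=model=None
import fit
M=fit.model(x)
for k in M: print(k,proj(W,M[k])[0])
```

```text
140 298 [163, 164, 156, 125, 92, 83, 96, 140, 179, 192, 191, 191, 190, 190, 193, 192, 192, 188, 189, 188, 188, 187, 190, 191, 194, 196, 197, 194, 192, 192, 191, 190, 187, 186, 188, 190, 190, 191, 192, 190, 187, 184, 187, 187, 188, 185, 180, 182, 185, 185, 181, 182, 184, 184, 184, 183, 178, 180, 179, 180, 180, 158, 153, 152, 150, 148, 149, 151, 148, 149]
150 298 [163, 161, 150, 119, 90, 88, 113, 148, 173, 182, 182, 180, 182, 179, 178, 177, 178, 176, 177, 177, 181, 179, 177, 176, 178, 176, 177, 174, 177, 181, 183, 184, 183, 183, 181, 181, 179, 179, 177, 177, 179, 182, 181, 181, 183, 182, 178, 177, 179, 178, 179, 178, 177, 177, 179, 178, 178, 176, 179, 177, 158, 143, 149, 155, 143, 91, 85, 92, 94, 93]
165 308 [162, 163, 163, 163, 166, 159, 128, 93, 91, 128, 169, 187, 188, 186, 187, 184, 178, 176, 178, 182, 181, 181, 179, 176, 175, 178, 179, 180, 173, 163, 159, 159, 160, 161, 159, 159, 160, 156]
180 308 [202, 204, 200, 179, 156, 133, 100, 86, 110, 152, 179, 185, 187, 187, 183, 178, 174, 178, 178, 181, 177, 177, 173, 174, 173, 177, 178, 172, 164, 160, 159, 159, 160, 162, 160, 161, 160, 159]
195 308 [131, 144, 158, 160, 142, 108, 86, 93, 134, 172, 183, 185, 184, 179, 175, 175, 174, 176, 178, 177, 174, 173, 171, 175, 175, 175, 174, 165, 162, 161, 161, 161, 162, 158, 157, 157, 157, 158]
210 308 [180, 175, 168, 164, 156, 148, 138, 134, 159, 180, 183, 181, 181, 176, 173, 174, 177, 178, 176, 175, 170, 172, 173, 176, 174, 171, 162, 159, 158, 158, 158, 159, 159, 156, 158, 157, 155, 158]
218 308 [176, 173, 166, 163, 154, 146, 136, 121, 125, 125, 131, 142, 145, 158, 173, 174, 176, 177, 176, 173, 173, 172, 174, 175, 170, 144, 136, 138, 146, 154, 157, 158, 158, 157, 158, 158, 159, 156]
fixture [230.1589 319.3209]
end_stop [153.9075 327.1803]
jaw_face [228.4336 324.5459]
bed_mid [183.3506 326.4202]
wheel_hub [337.4911 322.7623]
wheel_knob [329.3121 286.105 ]
old [186.4296 320.2801]
```

Run:
```python
from look import *
W=pickle.load(open('F.pkl','rb'))['C']
a,b=atz(W,(165,327),.045),atz(W,(210,325),.045);d=a-b;print(a,b,'rail yaw',np.arctan2(d[1],d[0]))
# top of end stop: left/right ends row 140 & 150
for r,c0,c1 in [(140,305.,358.7),(150,304.5,357.8)]:
    p,q=atz(W,(r,c0),.07),atz(W,(r,c1),.07);print('stop',(p+q)/2,np.linalg.norm(p-q))
W2=a+(b-a)*0
o=(a+b)/2;u=d/np.linalg.norm(d)
bm=np.array([.6504,-.1484]);print('bed rel rail line lateral',np.cross(u[:2],bm-o[:2]))
go(.645,-.157,.056,1.015)
```

```text
[ 0.6612 -0.1308  0.045 ] [ 0.6337 -0.1747  0.045 ] rail yaw 1.0112864440985438
stop [ 0.6768 -0.1061  0.07  ] 0.05414315817014469
stop [ 0.6712 -0.1144  0.07  ] 0.05415598791701908
bed rel rail line lateral -0.00022216356651350066
at [ 0.6072 -0.1128  0.257 ] [ 3.1413 -0.0019  1.0178] t 15.7 GO [-0.0181  0.0553  0.201 ] turn 0.003<stdin>:9: DeprecationWarning: Arrays of 2-dimensional vectors are deprecated. Use arrays of 3-dimensional vectors instead. (deprecated in NumPy 2.0)
```

```bash
python3 -m creep '{"steps":[[-0.018,0.055,0.03,0.004,0.1],[-0.018,0.055,0.07,0.004,0.1],[-0.018,0.055,0.11,0.004,0.1],[-0.018,0.055,0.14,0.004,0.1],[-0.018,0.055,0.16,0.004,0.1],[-0.018,0.055,0.17,0.004,0.1],[-0.018,0.055,0.17,0.004,0.1],[-0.018,0.055,0.17,0.004,0.1],[-0.018,0.055,0.17,0.004,0.1],[-0.018,0.055,0.17,0.004,0.1]]}'
python3 - <<'E'
from look import *
save('G.png',get_image('wrist'))
go(.6448,-.1573,.0515,1.013)
E
```

```text
time: 16.7
position: [0.6453, -0.1586, 0.0876]
tcp_rot: [3.14, -0.001, 1.012]
contact_force: [-0.5, -0.1, -1.7]
opening: 0.0304
grip_force: 60.8
at [ 0.6451 -0.1586  0.0873] [ 3.1403 -0.0008  1.0119] t 16.75 GO [ 0.0009 -0.001   0.0358] turn -0.001
```

View pics/G.png

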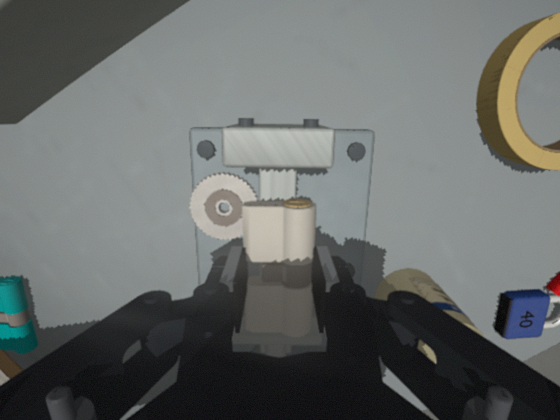

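The cylinder is over the rail (col 279), aligned with it and in front of the end stop (row 148). I'll lower it and release.

```bash
python3 -m creep '{"steps":[[0.001,-0.001,0.015,0,0.1],[0.001,-0.001,0.027,0,0.1],[0.001,-0.001,0.033,0,0.1],[0.001,-0.001,0.036,0,0.1],[0.001,-0.001,0.037,0,0.1],[0.001,-0.001,0.037,0,0.1],[0.001,-0.001,0.037,0,0.1],[0.001,-0.001,0.037,0,0.1],[0.001,-0.001,0.037,0,0.1],[0.001,-0.001,0.037,0,0.1]]}'
```

```text
time: 17.75
position: [0.6433, -0.1567, 0.0503]
tcp_rot: [-3.139, -0.001, 1.012]
contact_force: [-12.0, 5.5, 17.7]
opening: 0.0308
grip_force: 62.7
```

```bash
python3 -m creep '{"steps":[[0,0,-0.001,0,0.1],[0,0,-0.0015,0,0.1],[0,0,-0.0015,0,0.1],[0,0,-0.0015,0,0.6],[0,0,-0.0015,0,0.65],[0,0,-0.0015,0,0.65],[0,0,-0.0015,0,0.65],[0,0,-0.04,0,0.65],[0,0,-0.09,0,0.65],[0,0,-0.14,0,0.65]]}'
python3 - <<'E'
from look import *
s=monitor.state();W=take('H',['new_cylinder','wheel_hub','wheel_knob','bed_mid'])
for r in cut_out('wrist','new_cylinder')[:2]: print(rect(W,r,.062))
go(.56,-.29,.25,2.583)
E
```

```text
time: 18.75
position: [0.6438, -0.1571, 0.1906]
tcp_rot: [-3.141, 0.001, 1.011]
contact_force: [1.0, 0.2, 0.4]
opening: 0.0555
grip_force: 0.0
new_cylinder [(0.82, [258.8, 86.7]), (0.59, [194.0, 275.6]), (0.59, [242.9, 373.2])]
wheel_hub [(0.65, [365.3, 278.1])]
wheel_knob [(0.58, [357.8, 231.0]), (0.39, [175.2, 241.2])]
bed_mid [(0.57, [179.3, 283.8])]
(0.81, array([ 0.6442, -0.1566]), array([67.1, 32. ]), 'long yaw', 0.996)
(0.57, array([ 0.4521, -0.1113]), array([59.2, 30.7]), 'long yaw', 1.002)
at [ 0.6438 -0.1567  0.1883] [-3.1402  0.0003  1.0119] t 19.05 GO [-0.1574 -0.0005 -0.0617] turn -1.571
```

View pics/H.png

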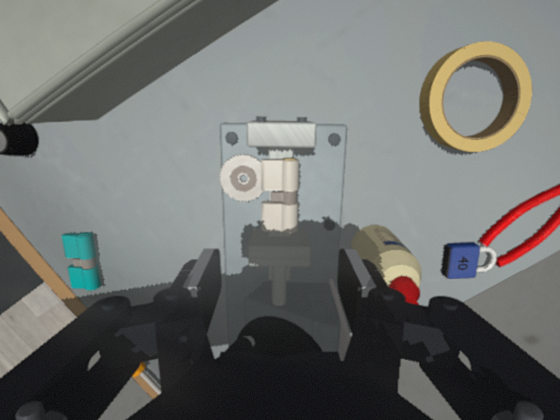

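The new cylinder lies on the rail between the jaws (row 193, col 280), square to it. Next I measure the wheel.

```bash
python3 - <<'E'
from look import *
go(.6017,-.3212,.30,2.583)
E
python3 -m creep '{"steps":[[0,0,-0.05,0,0.6],[0,0,-0.08,-0.15,0.6],[-0.05,0,-0.11,-0.3,0.6],[-0.09,0,-0.11,-0.45,0.6],[-0.13,0,-0.11,-0.6,0.6],[-0.162,0.05,-0.11,-0.75,0.6],[-0.162,0.05,-0.11,-0.9,0.6],[-0.162,0.05,-0.11,-1.05,0.6],[-0.162,0.05,-0.11,-1.2,0.6],[-0.162,0.05,-0.11,-1.35,0.6]]}'
python3 -m creep '{"steps":[[0,0,0,-0.15,0.6],[0,0,0,-0.2,0.6],[0,0,0,-0.2,0.6],[0,0,0,-0.2,0.6],[0,0,0,-0.2,0.6],[0,0,0,-0.2,0.6],[0,0,0,-0.2,0.6],[0,0,0,-0.2,0.6],[0,0,0,-0.2,0.6],[0,0,0,-0.2,0.6]]}'
python3 - <<'E'
from look import *
take('I',['wheel_hub','wheel_knob'])
go(.6017,-.3212,.30,2.583)
E
```

```text
at [ 0.6438 -0.1567  0.1883] [-3.1402  0.0003  1.0119] t 19.05 GO [-0.1618  0.0513 -0.1118] turn -1.571
time: 20.05
position: [0.6004, -0.3209, 0.2971]
tcp_rot: [-3.14, -0.003, 2.365]
contact_force: [-0.6, 0.0, 0.4]
opening: 0.0512
grip_force: 0.0
time: 21.05
position: [0.6008, -0.321, 0.2993]
tcp_rot: [-3.142, 0.0, 2.56]
contact_force: [0.6, -0.7, -1.4]
opening: 0.0511
grip_force: 0.0
wheel_hub [(0.67, [127.8, 279.7])]
wheel_knob [(0.57, [88.5, 289.9])]
at [ 0.6008 -0.321   0.2993] [-3.1416  0.      2.5595] t 21.2 GO [-0.0009  0.0004 -0.0007] turn -0.023
```

View pics/I.png

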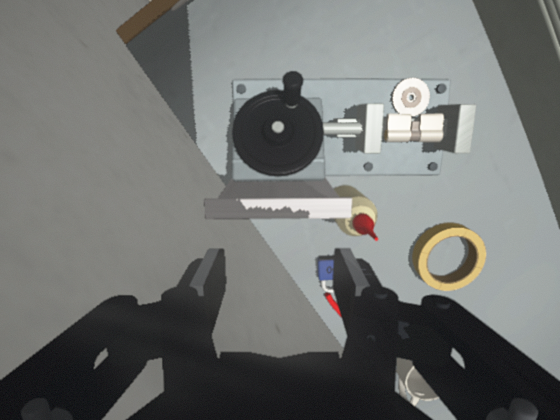

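The wrist view shows the hub at (128,278) and the knob's end at (79,293), its base near (100,291). The guard is at rows 198–218, and the cylinder lies between the jaws at cols 387–443. I'll take a second view for parallax.

```bash
python3 -m creep '{"steps":[[-0.01,0.05,0.0,-0.02,0.6],[-0.01,0.1,0.0,-0.02,0.6],[-0.01,0.1,0,-0.02,0.6],[-0.01,0.1,0,-0.02,0.6],[-0.01,0.1,0,-0.02,0.6],[-0.01,0.1,0,-0.02,0.6],[-0.01,0.1,0,-0.02,0.6],[-0.01,0.1,0,-0.02,0.6],[-0.01,0.1,0,-0.02,0.6],[-0.01,0.1,0,-0.02,0.6]]}'
python3 - <<'E'
from look import *
take('J',['wheel_hub','wheel_knob','jaw_face','end_stop'])
im=cv2.imread('pics/J.png');I=cv2.imread('pics/I.png')
cv2.imwrite('pics/IJ.png',np.hstack([cv2.resize(I[50:230,190:400],None,fx=1.85,fy=2.2,interpolation=2),cv2.resize(im[50:230,60:270],None,fx=1.85,fy=2.2,interpolation=2)]))
E
```

```text
time: 22.2
position: [0.664, -0.2431, 0.2993]
tcp_rot: [3.142, 0.0, 2.579]
contact_force: [0.9, 1.3, 0.5]
opening: 0.0511
grip_force: 0.0
wheel_hub [(0.62, [116.3, 186.9]), (0.21, [117.9, 327.9])]
wheel_knob [(0.69, [74.4, 194.3])]
jaw_face [(0.57, [118.6, 295.2])]
end_stop [(0.68, [120.4, 365.4])]
```

View pics/IJ.png

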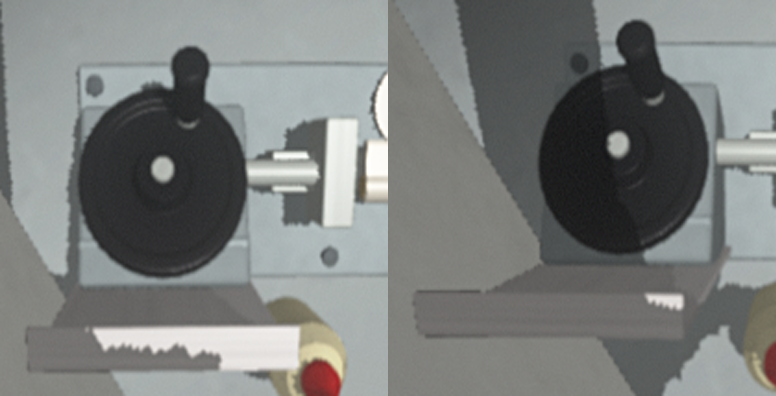

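```bash
cat > f2.py <<'E'
from look import *
I=pickle.load(open('I.pkl','rb'))['C'];J=pickle.load(open('J.pkl','rb'))['C']
P={'hubcap':((127.3,277.6),(115.9,184.9)),'kend':((80.5,292.7),(68.6,194.1)),'kbase':((105.9,290.5),(94.5,204.3)),'lipfrontL':((198.2,204.6),(181.8,74.6)),'lipbackL':((218.6,204.6),(203.6,74.6)),'lipfrontR':((198.2,352.2),(181.8,220)),'lipbackR':((218.6,352.2),(203.6,220))}
th=1.013-np.pi/2;o=np.array([.6122,-.21])
bed=np.array([.6504,-.1484]);o=bed-.0725*np.array([-np.sin(th),np.cos(th)])
R=np.array([[np.cos(th),-np.sin(th)],[np.sin(th),np.cos(th)]])
for k,(a,b) in P.items():
    x,e=tri(ray(I,a),ray(J,b));print(k,x,e[0],'fixture',R.T@(x[:2]-o))
print('o',o)
E
python3 f2.py
```

```text
hubcap [ 0.5541 -0.2917  0.0886] 0.0001 fixture [-0.0059 -0.1001]
kend [ 0.5239 -0.2538  0.1015] 0.0 fixture [-0.0516 -0.0839]
kbase [ 0.5429 -0.2668  0.0579] 0.0006 fixture [-0.0286 -0.0848]
lipfrontL [ 0.5634 -0.3637  0.2055] 0.0 fixture [ 0.0401 -0.1562]
lipbackL [ 0.5764 -0.3726  0.2088] 0.0006 fixture [ 0.0559 -0.1569]
lipfrontR [ 0.6239 -0.2697  0.2063] 0.0009 fixture [ 0.0418 -0.0444]
lipbackR [ 0.637  -0.2781  0.2097] 0.0005 fixture [ 0.0573 -0.0446]
o [ 0.612  -0.2099]
```

The triangulated guard lip agrees with the given dimensions to about 3 mm, so I trust these views. The hub face is at fixture (-0.003,-0.100), z 0.083, and the knob is 25° past the front towards +y. An upright tool can follow the circle if it grips the knob's outer end, but at the back it must stay forward and only push.

```bash
cat > wheel.py <<'E'
from f2 import *
def tool(deg,clamp=-.003):
    a=np.radians(deg);x=min(-.026-.0336*np.cos(a),clamp);return np.array([x,-.100+.038*np.sin(a),.105-.0178*np.cos(a)])
def rows(d0,ds,base=None):
    b=tool(d0) if base is None else base
    for d in ds:
        t=tool(d)-b;print(d,[round(float(v),4) for v in(-t[0],t[1],-t[2])])
def here():
    s=monitor.state();p=s['position'];return np.r_[R.T@(p[:2]-o),p[2]]
E
python3 - <<'E' | tail -13
from wheel import *
t=tool(25);w=o+R@t[:2];print(w,t)
go(w[0],w[1],.2,2.583);go(w[0],w[1],t[2],2.583)
rows(25,range(35,126,10))
E
```

```text
[ 0.5197 -0.2512] [-0.0565 -0.0839  0.0889]
at [ 0.6641 -0.2429  0.2993] [-3.1415 -0.0001  2.5797] t 22.45 GO [ 0.1178 -0.084   0.0993] turn -0.003
at [ 0.6641 -0.2429  0.2993] [-3.1415 -0.0001  2.5797] t 22.45 GO [ 0.1177 -0.084   0.2104] turn -0.003
35 [-0.0029, 0.0057, -0.0016]
45 [-0.0067, 0.0108, -0.0035]
55 [-0.0112, 0.0151, -0.0059]
65 [-0.0163, 0.0184, -0.0086]
75 [-0.0218, 0.0206, -0.0115]
85 [-0.0275, 0.0218, -0.0146]
95 [-0.0334, 0.0218, -0.0177]
105 [-0.0391, 0.0206, -0.0207]
115 [-0.0447, 0.0184, -0.0237]
125 [-0.0497, 0.0151, -0.0263]
```

```bash
python3 -m creep '{"steps":[[0.04,-0.03,0,-0.003,0.6],[0.08,-0.06,0,-0.003,0.6],[0.118,-0.084,0.02,-0.003,0.6],[0.118,-0.084,0.06,-0.003,0.6],[0.118,-0.084,0.1,-0.003,0.6],[0.118,-0.084,0.14,-0.003,0.6],[0.118,-0.084,0.17,-0.003,0.6],[0.118,-0.084,0.19,-0.003,0.6],[0.118,-0.084,0.2,-0.003,0.6],[0.118,-0.084,0.205,-0.003,0.6]]}'
python3 -m creep '{"steps":[[0,0,0.005,0,0.6],[0,0,0.005,0,0.5],[0,0,0.005,0,0.1],[0,0,0.005,0,0.1],[0,0,0.005,0,0.1],[0,0,0.005,0,0.1],[0,0,0.005,0,0.1],[0,0,0.005,0,0.1],[0,0,0.005,0,0.1],[0,0,0.005,0,0.1]]}'
python3 - <<'E' | tail -3
from wheel import *
save('K.png',get_image('wrist'));get_image('scene');save('Ks.png',get_image('scene')[200:330,120:320])
K=cv2.imread('pics/Ks.png');w=cv2.imread('pics/K.png')[:,80:480]
cv2.imwrite('pics/K2.png',np.hstack([cv2.resize(K,(400,420*260//420),interpolation=2),cv2.resize(w,(400,420))[:260]]) if 0 else np.vstack([cv2.resize(K,(460,299),interpolation=2),cv2.resize(w,(460,300))]))
print(here(),tool(25),monitor.state()['q'])
E
```

```text
time: 23.45
position: [0.5193, -0.2512, 0.0938]
tcp_rot: [-3.141, -0.001, 2.583]
contact_force: [-0.5, -0.1, 0.0]
opening: 0.0511
grip_force: 0.0
time: 24.45
position: [0.5198, -0.2517, 0.0903]
tcp_rot: [3.141, 0.001, 2.582]
contact_force: [-1.9, -0.2, 7.2]
opening: 0.018
grip_force: 58.6
lipbackR [ 0.637  -0.2781  0.2097] 0.0005 fixture [ 0.0573 -0.0446]
o [ 0.612  -0.2099]
[-0.0561 -0.0843  0.0903] [-0.0565 -0.0839  0.0889] [-0.1051  0.3365  0.5739  1.8326 -0.2105  1.0319  1.5632]
```

View pics/K2.png

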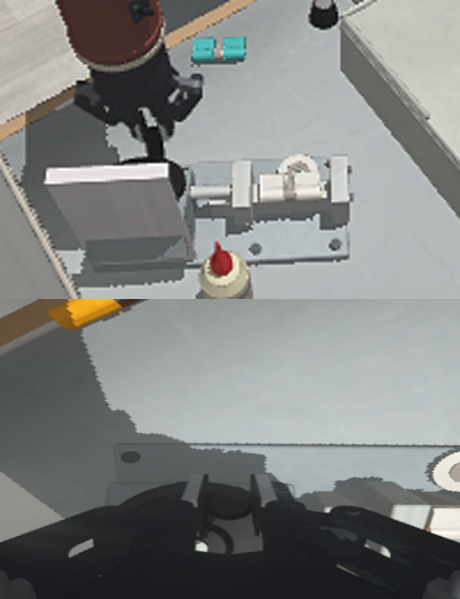

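The knob is held between the pads (opening 18 mm) and the arm is in front of the guard. I've now viewed 12 pictures, which is over the limit of 10, so I'll go on numbers alone. Start winding.

```bash
python3 -m creep '{"steps":[[-0.003,0.006,-0.0015,0,0.1],[-0.007,0.011,-0.0035,0,0.1],[-0.011,0.015,-0.006,0,0.1],[-0.016,0.0185,-0.0085,0,0.1],[-0.022,0.0205,-0.0115,0,0.1],[-0.0275,0.022,-0.0145,0,0.1],[-0.0335,0.022,-0.0175,0,0.1],[-0.039,0.0205,-0.0205,0,0.1],[-0.0445,0.0185,-0.0235,0,0.1],[-0.0495,0.015,-0.0265,0,0.1]]}'
python3 - <<'E' | tail -25
from wheel import *
print(here(),tool(125));s=monitor.state();f=R.T@s['contact_force'][:2];print('F fixture',f,s['contact_force'][2])
print('from 125');rows(125,range(130,231,10))
for d in (130,140,150,160,170,180,190,200,210,220,230): 
    a=np.radians(d);print(d,'knob end x',-.003-.0202-.0336*np.cos(a))
E
```

```text
time: 25.6
position: [0.5686, -0.2618, 0.1152]
tcp_rot: [3.139, -0.005, 2.584]
contact_force: [-3.6, 8.7, -0.5]
opening: 0.0181
grip_force: 58.5
[-0.0094 -0.067   0.1152] [-0.0067 -0.0689  0.1152]
F fixture [-7.6469  5.5112] -0.5026963409465085
from 125
130 [-0.0023, -0.002, -0.0012]
140 [-0.0037, -0.0067, -0.0034]
150 [-0.0037, -0.0121, -0.0052]
160 [-0.0037, -0.0181, -0.0065]
170 [-0.0037, -0.0245, -0.0073]
180 [-0.0037, -0.0311, -0.0076]
190 [-0.0037, -0.0377, -0.0073]
200 [-0.0037, -0.0441, -0.0065]
210 [-0.0037, -0.0501, -0.0052]
220 [-0.0037, -0.0556, -0.0034]
230 [-0.0023, -0.0602, -0.0012]
130 knob end x -0.001602336314532278
140 knob end x 0.0025390932887976586
150 knob end x 0.005898453567157139
160 knob end x 0.008373672058406521
170 knob end x 0.009889540501210187
180 knob end x 0.0104
190 knob end x 0.009889540501210187
200 knob end x 0.008373672058406521
210 knob end x 0.005898453567157135
220 knob end x 0.002539093288797662
230 knob end x -0.0016023363145322746
```

```bash
python3 -m creep '{"steps":[[-0.0023,-0.002,-0.0012,0,0.1],[-0.0035,-0.0045,-0.0023,0,0.1],[-0.0037,-0.0067,-0.0034,0,0.27],[-0.0037,-0.0095,-0.0043,0,0.27],[-0.0037,-0.012,-0.0052,0,0.27],[-0.0037,-0.018,-0.0065,0,0.27],[-0.0037,-0.0245,-0.0073,0,0.27],[-0.0037,-0.031,-0.0076,0,0.27],[-0.0037,-0.0377,-0.0073,0,0.27],[-0.0037,-0.044,-0.0065,0,0.27]]}'
python3 - <<'E' | tail -20
from wheel import *
s=monitor.state();f=R.T@s['contact_force'][:2];print('F fixture',f,s['contact_force'][2]);print(here(),tool(200))
take('L',['wheel_knob','wheel_hub','jaw_face','end_stop'])
W=pickle.load(open('L.pkl','rb'))
for q in ('jaw_face','end_stop'):
    for sc,l in W[q][:2]: p=atz(W['C'],l,.045);print(q,sc,R.T@(p[:2]-o))
get_image('top');C=cam('top')
for q in ('wheel_knob','jaw_face','end_stop'):
    for r in mark_of('top',q)[:2]: print('top',q,r['score'],R.T@(atz(C,r['location'],.11 if q=='wheel_knob' else .045)[:2]-o))
rows(200,range(210,301,10))
E
```

```text
time: 26.6
position: [0.5527, -0.3024, 0.1241]
tcp_rot: [3.138, 0.005, 2.586]
contact_force: [5.6, 6.2, 5.1]
opening: 0.0233
grip_force: 3.8
wheel_knob [(0.79, [298.4, 282.1]), (0.35, [157.8, 499.9])]
wheel_hub [(0.57, [230.3, 295.2]), (0.42, [297.4, 282.1])]
jaw_face [(0.72, [299.2, 280.2]), (0.62, [213.8, 462.8])]
end_stop [(0.28, [298.2, 280.3])]
jaw_face 0.72 [ 0.0692 -0.1084]
jaw_face 0.62 [-0.001   0.0255]
end_stop 0.28 [ 0.0683 -0.1083]
top wheel_knob 0.67 [ 0.014  -0.1189]
top jaw_face 0.75 [-0.0059  0.0237]
top end_stop 0.74 [0.0012 0.1024]
210 [-0.0, -0.006, 0.0013]
220 [-0.0, -0.0114, 0.0031]
230 [0.0014, -0.0161, 0.0053]
240 [0.0062, -0.0199, 0.0078]
250 [0.0115, -0.0227, 0.0106]
260 [0.0172, -0.0244, 0.0136]
270 [0.023, -0.025, 0.0167]
280 [0.0288, -0.0244, 0.0198]
290 [0.0345, -0.0227, 0.0228]
300 [0.0398, -0.0199, 0.0256]
```

```bash
python3 -m creep '{"steps":[[0,-0.006,0.0013,0,0.27],[0,-0.0114,0.0031,0,0.27],[0.0007,-0.014,0.0042,0,0.27],[0.0014,-0.016,0.0053,0,0.27],[0.002,-0.0165,0.0055,0,0.1],[0.002,-0.0165,0.0055,0,0.1],[0.006,-0.02,0.0078,0,0.1],[0.0115,-0.0227,0.0106,0,0.1],[0.017,-0.0244,0.0136,0,0.1],[0.023,-0.025,0.0167,0,0.1]]}'
python3 - <<'E' | tail -12
from wheel import *
s=monitor.state();f=R.T@s['contact_force'][:2];print('F fixture',f,s['contact_force'][2]);print(here(),tool(270),s['opening'])
rows(270,range(283,401,13))
E
```

```text
time: 28.05
position: [0.5184, -0.314, 0.1071]
tcp_rot: [3.141, 0.005, 2.583]
contact_force: [6.6, 0.3, 7.7]
opening: 0.0173
grip_force: 58.3
F fixture [5.383 3.76 ] 7.698027510729209
[-0.0244 -0.1379  0.1071] [-0.026 -0.138  0.105] 0.017284089532498954
283 [0.0076, 0.001, 0.004]
296 [0.0147, 0.0038, 0.0078]
309 [0.0211, 0.0085, 0.0112]
322 [0.0265, 0.0146, 0.014]
335 [0.0305, 0.0219, 0.0161]
348 [0.0329, 0.0301, 0.0174]
361 [0.0336, 0.0387, 0.0178]
374 [0.0326, 0.0472, 0.0173]
387 [0.0299, 0.0553, 0.0159]
400 [0.0257, 0.0624, 0.0136]
```

```bash
python3 -m creep '{"steps":[[0.0076,0.001,0.004,0,0.1],[0.0147,0.0038,0.0078,0,0.1],[0.021,0.0085,0.0112,0,0.1],[0.0265,0.0146,0.014,0,0.1],[0.0305,0.022,0.016,0,0.1],[0.033,0.03,0.0174,0,0.1],[0.0336,0.0387,0.0178,0,0.1],[0.0326,0.0472,0.0173,0,0.1],[0.03,0.0553,0.016,0,0.1],[0.0257,0.0624,0.0136,0,0.1]]}'
python3 - <<'E' | tail -22
from wheel import *
s=monitor.state();f=R.T@s['contact_force'][:2];print('F fixture',f,s['contact_force'][2]);print(here(),tool(400),s['opening'])
take('M',['jaw_face','new_cylinder'])
get_image('top');C=cam('top')
for q in ('jaw_face','end_stop'):
    for r in mark_of('top',q)[:2]: print('top',q,r['score'],R.T@(atz(C,r['location'],.045)[:2]-o))
for r in cut_out('top','new_cylinder')[:2]:
    a=rect(C,r,.062);print(a,R.T@(a[1]-o))
get_image('scene');C=cam('scene')
for q in ('jaw_face','end_stop'):
    for r in mark_of('scene',q)[:2]: print('scene',q,r['score'],R.T@(atz(C,r['location'],.045)[:2]-o))
rows(400,range(410,500,10))
E
```

```text
time: 29.05
position: [0.522, -0.2468, 0.0896]
tcp_rot: [-3.138, -0.01, 2.579]
contact_force: [-13.6, 3.2, -0.6]
opening: 0.0174
grip_force: 59.1
lipfrontR [ 0.6239 -0.2697  0.2063] 0.0009 fixture [ 0.0418 -0.0444]
lipbackR [ 0.637  -0.2781  0.2097] 0.0005 fixture [ 0.0573 -0.0446]
o [ 0.612  -0.2099]
F fixture [-13.2296  -4.5208] -0.5971824843761457
[-0.0569 -0.079   0.0896] [-0.0517 -0.0756  0.0914] 0.017406671747138957
jaw_face [(0.58, [306.6, 448.6])]
new_cylinder [(0.73, [308.4, 490.2]), (0.72, [291.2, 278.4])]
top jaw_face 0.69 [-0.0004  0.0407]
top end_stop 0.61 [-0.0025  0.1014]
(0.74, array([ 0.407 , -0.1082]), array([64.9, 33.8]), 'long yaw', 1.03) [-0.2278 -0.0222]
(0.5, array([ 0.6452, -0.1529]), array([62.3, 33.8]), 'long yaw', 0.967) [-0.002   0.0659]
scene jaw_face 0.58 [-0.0051  0.0325]
scene end_stop 0.51 [0.0035 0.0997]
410 [-0.0041, 0.0047, -0.0022]
420 [-0.0089, 0.0085, -0.0047]
430 [-0.0142, 0.0113, -0.0075]
440 [-0.0199, 0.013, -0.0105]
450 [-0.0257, 0.0136, -0.0136]
460 [-0.0316, 0.013, -0.0167]
470 [-0.0372, 0.0113, -0.0197]
480 [-0.0425, 0.0085, -0.0225]
490 [-0.0473, 0.0047, -0.0251]
```

```bash
python3 -m creep '{"steps":[[-0.002,0.0025,-0.001,0,0.1],[-0.004,0.0047,-0.0022,0,0.1],[-0.0065,0.0067,-0.0035,0,0.1],[-0.009,0.0085,-0.0047,0,0.1],[-0.0115,0.01,-0.006,0,0.1],[-0.014,0.0113,-0.0075,0,0.1],[-0.017,0.0122,-0.009,0,0.1],[-0.02,0.013,-0.0105,0,0.1],[-0.023,0.0134,-0.012,0,0.1],[-0.0257,0.0136,-0.0136,0,0.1]]}'
python3 - <<'E' | tail -3
from wheel import *
s=monitor.state();f=R.T@s['contact_force'][:2];print('F fixture',f,s['contact_force'][2]);print(here(),tool(450),s['opening'])
E
```

```text
time: 30.55
position: [0.5546, -0.2475, 0.1043]
tcp_rot: [-3.141, -0.005, 2.583]
contact_force: [-5.6, 5.7, -0.1]
opening: 0.0172
grip_force: 58.9
o [ 0.612  -0.2099]
F fixture [-7.7204  1.8603] -0.12454120668058355
[-0.0288 -0.0623  0.1043] [-0.026 -0.062  0.105] 0.0171975773558414
```

```bash
python3 -m creep '{"steps":[[-0.003,0.0,-0.0016,0,0.1],[-0.0059,-0.0006,-0.0031,0,0.1],[-0.0087,-0.0013,-0.0046,0,0.1],[-0.0115,-0.0023,-0.0061,0,0.1],[-0.014,-0.0036,-0.0075,0,0.1],[-0.0168,-0.0051,-0.0089,0,0.1],[-0.0192,-0.0068,-0.0102,0,0.1],[-0.0205,-0.0078,-0.0109,0,0.1],[-0.0216,-0.0089,-0.0115,0,0.1],[-0.0216,-0.0089,-0.0115,0,0.1]]}'
python3 - <<'E' | tail -14
from wheel import *
s=monitor.state();f=R.T@s['contact_force'][:2];print('F fixture',f,s['contact_force'][2]);print(here(),tool(490),s['opening'])
get_image('top');C=cam('top')
for q in ('jaw_face','end_stop'):
    for r in mark_of('top',q)[:2]: print('top',q,r['score'],R.T@(atz(C,r['location'],.045)[:2]-o))
for r in cut_out('top','new_cylinder')[:2]:
    a=rect(C,r,.062);print(a,R.T@(a[1]-o))
rows(490,range(500,591,10))
E
```

```text
time: 31.55
position: [0.5683, -0.2675, 0.1161]
tcp_rot: [-3.14, -0.004, 2.582]
contact_force: [-5.6, 4.8, 2.5]
opening: 0.0176
grip_force: 59.1
top jaw_face 0.2 [-0.043   0.0684]
top end_stop 0.7 [-0.0039  0.1009]
(0.73, array([ 0.6476, -0.1486]), array([65.9, 34.5]), 'long yaw', 0.967) [-0.0023  0.0708]
(0.68, array([ 0.4054, -0.1095]), array([64.3, 32.8]), 'long yaw', 0.982) [-0.2285 -0.0242]
500 [-0.0014, -0.0047, -0.0022]
510 [-0.0014, -0.0101, -0.004]
520 [-0.0014, -0.0161, -0.0053]
530 [-0.0014, -0.0225, -0.0061]
540 [-0.0014, -0.0291, -0.0064]
550 [-0.0014, -0.0357, -0.0061]
560 [-0.0014, -0.0421, -0.0053]
570 [-0.0014, -0.0481, -0.004]
580 [-0.0014, -0.0535, -0.0022]
590 [0.0, -0.0582, 0.0]
```

```bash
python3 -m creep '{"steps":[[-0.0014,-0.0025,-0.001,0,0.1],[-0.0014,-0.0047,-0.0022,0,0.27],[-0.0014,-0.0075,-0.003,0,0.27],[-0.0014,-0.01,-0.004,0,0.27],[-0.0014,-0.013,-0.0046,0,0.27],[-0.0014,-0.016,-0.0053,0,0.27],[-0.0014,-0.019,-0.0057,0,0.27],[-0.0014,-0.022,-0.006,0,0.27],[-0.0014,-0.0225,-0.006,0,0.27],[-0.0014,-0.0225,-0.006,0,0.27]]}'
python3 - <<'E' | tail -2
from wheel import *
s=monitor.state();f=R.T@s['contact_force'][:2];print('F fixture',f,s['contact_force'][2]);print(here(),tool(530),s['opening'])
E
```

```text
time: 32.75
position: [0.5612, -0.2871, 0.1236]
tcp_rot: [3.14, 0.003, 2.583]
contact_force: [4.0, 3.2, -0.6]
opening: 0.0229
grip_force: 2.6
F fixture [1.7347 4.853 ] -0.609789805692966
[-0.0023 -0.0924  0.1236] [-0.003  -0.0934  0.1225] 0.022855895908047597
```

```bash
python3 -m creep '{"steps":[[0,-0.0015,0,0,0.27],[0,-0.003,0,0,0.27],[0,-0.0045,0,0,0.27],[0,-0.006,0,0,0.27],[0,-0.0075,0,0,0.27],[0,-0.009,0,0,0.27],[0,-0.0105,0,0,0.27],[0,-0.012,0,0,0.27],[0,-0.013,0,0,0.27],[0,-0.013,0,0,0.27]]}'
python3 - <<'E' | tail -2
from wheel import *
s=monitor.state();f=R.T@s['contact_force'][:2];print('F fixture',f,s['contact_force'][2]);print(here(),tool(550),s['opening'])
E
```

```text
time: 33.75
position: [0.553, -0.2979, 0.123]
tcp_rot: [3.141, -0.0, 2.583]
contact_force: [1.8, 4.4, -1.2]
opening: 0.0231
grip_force: 2.3
F fixture [-0.8394  4.672 ] -1.205374280119692
[-0.0035 -0.1059  0.123 ] [-0.003  -0.1066  0.1225] 0.023140471639107024
```

Still light. Onward to about 580°.

```bash
python3 -m creep '{"steps":[[0,-0.002,0.0002,0,0.27],[0,-0.004,0.0004,0,0.27],[0,-0.0064,0.0008,0,0.27],[0,-0.0085,0.0013,0,0.27],[0,-0.0105,0.0017,0,0.27],[0,-0.0124,0.002,0,0.27],[0,-0.014,0.0026,0,0.27],[0,-0.016,0.0033,0,0.27],[0,-0.0178,0.0039,0,0.27],[0,-0.0178,0.0039,0,0.27]]}'
python3 - <<'E' | tail -14
from wheel import *
s=monitor.state();f=R.T@s['contact_force'][:2];print('F fixture',f,s['contact_force'][2]);print(here(),tool(580),s['opening'])
get_image('top');C=cam('top')
for q in ('jaw_face','end_stop'):
    for r in mark_of('top',q)[:2]: print('top',q,r['score'],R.T@(atz(C,r['location'],.045)[:2]-o))
for r in cut_out('top','new_cylinder')[:2]:
    a=rect(C,r,.062);print(a,R.T@(a[1]-o))
rows(580,range(590,680,10))
E
```

```text
time: 34.75
position: [0.5406, -0.3112, 0.1182]
tcp_rot: [3.141, -0.008, 2.583]
contact_force: [-12.0, 9.7, 5.6]
opening: 0.0232
grip_force: 7.5
top jaw_face 0.81 [-0.0082  0.0395]
top jaw_face 0.56 [-0.0036  0.001 ]
top end_stop 0.77 [-0.0021  0.0927]
(0.63, array([0.4435, 0.1207]), array([58.4, 31.6]), 'long yaw', 1.571) [-0.318   0.1913]
(0.55, array([ 0.6486, -0.1461]), array([64.5, 32.8]), 'long yaw', 1.015) [-0.0027  0.0735]
590 [0.0014, -0.0047, 0.0022]
600 [0.0062, -0.0085, 0.0047]
610 [0.0115, -0.0113, 0.0075]
620 [0.0172, -0.013, 0.0105]
630 [0.023, -0.0136, 0.0136]
640 [0.0288, -0.013, 0.0167]
650 [0.0345, -0.0113, 0.0197]
660 [0.0398, -0.0085, 0.0225]
670 [0.0446, -0.0047, 0.0251]
```

```bash
cat > ka.py <<'E'
from wheel import *
def kpt(deg,out):
    a=np.radians(deg);n=np.array([-.469,0,.883]);f=np.array([-.883,0,-.469])
    p=np.array([-.003,-.1,.083])+out*n+.038*(np.cos(a)*f+np.sin(a)*np.array([0,1,0]));return np.r_[o+R@p[:2],p[2]]
def fitang(C,l,ds):
    e=[(np.linalg.norm(proj(C,kpt(d,.024))[0]-l),d) for d in ds];return min(e)
E
python3 - <<'E' | tail -9
from ka import *
L=pickle.load(open('L.pkl','rb'));print('L',fitang(L['C'],L['wheel_knob'][0][1],range(130,240,2)))
print(here());take('N',['wheel_knob','wheel_hub']);N=pickle.load(open('N.pkl','rb'))
for sc,l in N['wheel_knob'][:2]: print('N',sc,fitang(N['C'],l,range(130,260,2)))
for c in ('top','scene'):
    get_image(c);C=cam(c)
    for r in mark_of(c,'wheel_knob')[:2]: print(c,r['score'],fitang(C,r['location'],range(100,300,2)))
s=monitor.state();print('F',R.T@s['contact_force'][:2],s['contact_force'][2],s['opening'],s['grip_force'])
E
```

```text
o [ 0.612  -0.2099]
L (np.float64(1.9543622997605075), 192)
[-0.0066 -0.1247  0.1183]
wheel_knob [(0.87, [315.1, 316.6])]
wheel_hub [(0.67, [242.4, 321.5])]
N 0.87 (np.float64(2.4414660669840154), 188)
top 0.74 (np.float64(2.4031993489895376), 200)
scene 0.45 (np.float64(0.5771179039853825), 182)
F [-9.0061 -0.5467] 3.3949361406001297 0.02302687286042882 4.063585053663701
```

```bash
python3 -m creep '{"steps":[[0.012,-0.002,0,0,0.27],[0.014,-0.002,-0.02,0,0.27],[0.014,0,-0.055,0,0.2],[0.014,0.03,-0.055,0,0],[0.014,0.055,-0.055,0,0],[0.005,0.058,-0.055,0,0],[0.001,0.058,-0.04,0,0],[0.001,0.058,-0.02,0,0],[0.001,0.058,-0.004,0,0],[0.001,0.058,-0.004,0,0]]}'
python3 - <<'E' | tail -2
from ka import *
print(here());s=monitor.state();print('F',R.T@s['contact_force'][:2],s['contact_force'][2],s['opening'],s['time'])
E
```

```text
time: 36.3
position: [0.5708, -0.2644, 0.1199]
tcp_rot: [-3.139, -0.005, 2.581]
contact_force: [-0.6, -0.8, -0.4]
opening: 0.0001
grip_force: 0.0
[-0.0062 -0.0681  0.1199]
F [-0.1171 -0.9614] -0.3627815600993455 0.000108658629904627 36.3
```

```bash
python3 -m creep '{"steps":[[-0.001,0,0,0,0],[-0.002,0,0,0,0],[-0.003,0,0,0,0],[-0.004,0,0,0,0],[-0.005,0,0,0,0],[-0.006,0,0,0,0],[-0.007,0,0,0,0],[-0.008,0,0,0,0],[-0.008,0,0,0,0],[-0.008,0,0,0,0]]}'
python3 - <<'E' | tail -2
from ka import *
print(here());s=monitor.state();print('F',R.T@s['contact_force'][:2],s['contact_force'][2],s['opening'],s['time'])
E
```

```text
time: 37.3
position: [0.58, -0.268, 0.1232]
tcp_rot: [-3.142, -0.0, 2.583]
contact_force: [-0.5, 0.1, -0.4]
opening: 0.0002
grip_force: 0.0
[ 0.0036 -0.0663  0.1232]
F [-0.4671 -0.2236] -0.424634580818187 0.00018939302121788023 37.3
```

```bash
python3 -m creep '{"steps":[[0,-0.004,0,0,0],[0,-0.007,0,0,0],[0,-0.009,0,0,0],[0,-0.011,0,0,0],[0,-0.013,0,0,0],[0,-0.015,0,0,0],[0,-0.0165,0,0,0],[0,-0.018,0,0,0],[0,-0.018,0,0,0],[0,-0.018,0,0,0]]}'
python3 - <<'E' | tail -2
from ka import *
print(here());s=monitor.state();print('F',R.T@s['contact_force'][:2],s['contact_force'][2],s['opening'],s['time'])
E
```

```text
time: 38.3
position: [0.5713, -0.2809, 0.123]
tcp_rot: [3.139, -0.001, 2.585]
contact_force: [2.5, 6.5, -0.4]
opening: -0.0002
grip_force: 3.4
[ 0.0031 -0.0818  0.123 ]
F [-1.2844  6.8184] -0.44945824498179665 -0.00020847218360259517 38.3
```

```bash
python3 -m creep '{"steps":[[0,-0.001,0,0,0],[0,-0.002,0,0,0],[0,-0.003,0,0,0],[0,-0.004,0,0,0],[0,-0.005,0,0,0],[0,-0.006,0,0,0],[0,-0.006,0,0,0],[0,-0.006,0,0,0],[0,-0.006,0,0,0],[0,-0.006,0,0,0]]}'
python3 - <<'E' | tail -2
from ka import *
print(here());s=monitor.state();print('F',R.T@s['contact_force'][:2],s['contact_force'][2],s['opening'],s['time'])
E
```

```text
time: 39.3
position: [0.5683, -0.284, 0.1225]
tcp_rot: [3.137, -0.003, 2.586]
contact_force: [1.3, 11.7, -0.5]
opening: -0.0
grip_force: 5.8
[ 0.0021 -0.086   0.1225]
F [-5.0768 10.6709] -0.46066333593165487 -1.9220800571354823e-05 39.3
```

```bash
python3 -m creep '{"steps":[[0,-0.001,0,0,0],[0,-0.002,0,0,0],[0,-0.003,0,0,0],[0,-0.004,0,0,0],[0,-0.005,0,0,0],[0,-0.006,0,0,0],[0,-0.007,0,0,0],[0,-0.007,0,0,0],[0,-0.007,0,0,0],[0,-0.007,0,0,0]]}'
python3 - <<'E' | tail -6
from ka import *
print(here());s=monitor.state();print('F',R.T@s['contact_force'][:2],s['contact_force'][2],s['opening'],s['time'])
take('P',['wheel_knob']);N=pickle.load(open('P.pkl','rb'))
for sc,l in N['wheel_knob'][:2]: print('P',sc,fitang(N['C'],l,range(130,260,2)))
C=cam('top');get_image('top')
for r in mark_of('top','wheel_knob')[:1]: print('top',r['score'],fitang(C,r['location'],range(100,300,2)))
for r in cut_out('top','new_cylinder')[:2]:
    a=rect(C,r,.062);print(a,R.T@(a[1]-o))
E
```

```text
time: 40.3
position: [0.5649, -0.2874, 0.1219]
tcp_rot: [3.135, -0.005, 2.588]
contact_force: [1.7, 18.7, -0.7]
opening: -0.0003
grip_force: 9.1
[ 0.001  -0.0907  0.1219]
F [-8.4263 16.7568] -0.6941030137821158 -0.0003289279221312624 40.3
wheel_knob [(0.59, [293.3, 232.8])]
P 0.59 (np.float64(2.0891534358746338), 200)
(0.7, array([ 0.6486, -0.1457]), array([63. , 32.5]), 'long yaw', 0.982) [-0.003   0.0738]
(0.6, array([ 0.4072, -0.1082]), array([62.9, 29.9]), 'long yaw', 0.982) [-0.2276 -0.0221]
```

```bash
python3 -m creep '{"steps":[[0,-0.001,0,0,0],[0,-0.002,0,0,0],[0,-0.003,0,0,0],[0,-0.004,0,0,0],[0,-0.005,0,0,0],[0,-0.005,0,0,0],[0,-0.005,0,0,0],[0,-0.005,0,0,0],[0,-0.005,0,0,0],[0,-0.005,0,0,0]]}'
python3 - <<'E' | tail -2
from ka import *
print(here());s=monitor.state();print('F',R.T@s['contact_force'][:2],s['contact_force'][2],s['opening'],s['time'])
E
```

```text
time: 41.55
position: [0.5617, -0.2894, 0.121]
tcp_rot: [3.134, -0.009, 2.589]
contact_force: [-1.1, 24.0, -2.2]
opening: 0.0001
grip_force: 11.9
[-0.0006 -0.0941  0.121 ]
F [-13.6495  19.8268] -2.1742610419278217 0.00012512747459455885 41.55
```

```bash
python3 -m creep '{"steps":[[0,0.015,0,0,0],[0,0.025,0,0,0],[0,0.025,-0.03,0,0.3],[0,0.025,-0.055,0,0.5],[0,0.01,-0.055,0,0.55],[-0.001,-0.011,-0.055,0,0.55],[-0.001,-0.011,-0.055,0,0.55],[-0.001,-0.011,-0.03,0,0.55],[-0.001,-0.011,-0.01,0,0.55],[-0.001,-0.011,0,0,0.55]]}'
python3 - <<'E' | tail -4
from ka import *
print(here());s=monitor.state();print('F',R.T@s['contact_force'][:2],s['contact_force'][2],s['opening'],s['time'])
take('Q',['wheel_knob']);N=pickle.load(open('Q.pkl','rb'))
for sc,l in N['wheel_knob'][:2]: print('Q',sc,fitang(N['C'],l,range(130,260,2)))
E
```

```text
time: 42.55
position: [0.555, -0.3081, 0.1212]
tcp_rot: [-3.141, -0.002, 2.582]
contact_force: [-0.3, 0.6, -0.1]
opening: 0.0472
grip_force: 0.0
[ 0.0036 -0.1135  0.1212]
F [-0.5566  0.309 ] -0.055744157467512906 0.047154425609279134 42.55
wheel_knob [(0.95, [293.6, 291.5])]
Q 0.95 (np.float64(2.2555881415332766), 190)
```

```bash
python3 -m creep '{"steps":[[0,0.003,0.001,0,0.1],[0,0.003,0.001,0,0.1],[0,0.003,0.001,0,0.1],[0,0.003,0.001,0,0.1],[0,0.003,0.001,0,0.1],[0.001,0,0.001,0,0.1],[0.001,-0.002,0.002,0,0.1],[0.0015,-0.004,0.002,0,0.1],[0.0015,-0.004,0.002,0,0.1],[0.0015,-0.004,0.002,0,0.1]]}'
python3 - <<'E' | tail -2
from ka import *
print(here());s=monitor.state();print('F',R.T@s['contact_force'][:2],s['contact_force'][2],s['opening'],s['grip_force'],s['time'])
E
```

```text
time: 43.65
position: [0.5565, -0.3069, 0.1233]
tcp_rot: [3.135, 0.003, 2.587]
contact_force: [5.6, 11.2, 6.1]
opening: 0.0172
grip_force: 59.3
[ 0.0042 -0.1116  0.1233]
F [-1.1689 12.4726] 6.145013267613117 0.017176732588106383 59.29763230320532 43.65
```

Gripped properly now. Pull further along the tangent.

```bash
python3 -m creep '{"steps":[[0.0005,-0.001,0,0,0.1],[0.001,-0.002,0.0005,0,0.1],[0.001,-0.003,0.0005,0,0.1],[0.0015,-0.004,0.001,0,0.1],[0.002,-0.005,0.001,0,0.1],[0.002,-0.005,0.001,0,0.1],[0.002,-0.005,0.001,0,0.1],[0.002,-0.005,0.001,0,0.1],[0.002,-0.005,0.001,0,0.1],[0.002,-0.005,0.001,0,0.1]]}'
python3 - <<'E' | tail -2
from ka import *
print(here());s=monitor.state();print('F',R.T@s['contact_force'][:2],s['contact_force'][2],s['opening'],s['grip_force'],s['time'])
E
```

```text
time: 44.65
position: [0.5537, -0.3093, 0.1227]
tcp_rot: [3.134, 0.005, 2.588]
contact_force: [9.5, 14.2, 4.8]
opening: 0.0172
grip_force: 59.3
[ 0.0031 -0.1151  0.1227]
F [ 0.4969 17.1057] 4.815080713368917 0.0171680929452319 59.30626429268159 44.65
```

```bash
python3 -m creep '{"steps":[[0.0005,-0.001,0,0,0.1],[0.001,-0.002,0.0005,0,0.1],[0.0015,-0.003,0.001,0,0.1],[0.002,-0.004,0.001,0,0.1],[0.002,-0.004,0.001,0,0.1],[0.002,-0.004,0.001,0,0.1],[0.002,-0.004,0.001,0,0.1],[0.002,-0.004,0.001,0,0.1],[0.002,-0.004,0.001,0,0.1],[0.002,-0.004,0.001,0,0.1]]}'
python3 - <<'E' | tail -2
from ka import *
print(here());s=monitor.state();print('F',R.T@s['contact_force'][:2],s['contact_force'][2],s['opening'],s['grip_force'],s['time'])
E
```

```text
time: 45.65
position: [0.5511, -0.3111, 0.1221]
tcp_rot: [3.133, 0.007, 2.589]
contact_force: [12.9, 13.1, 6.4]
opening: 0.0171
grip_force: 59.3
[ 0.0019 -0.1181  0.1221]
F [ 3.9815 17.9108] 6.409319156307918 0.01711147212940097 59.32679869380081 45.65
```

```bash
python3 -m creep '{"steps":[[0.001,-0.0015,0.0005,0,0.1],[0.002,-0.003,0.001,0,0.1],[0.002,-0.003,0.001,0,0.1],[0.002,-0.003,0.001,0,0.1],[0.002,-0.003,0.001,0,0.1],[0.002,-0.003,0.001,0,0.1],[0.002,-0.003,0.001,0,0.1],[0.002,-0.003,0.001,0,0.1],[0.002,-0.003,0.001,0,0.1],[0.002,-0.003,0.001,0,0.1]]}'
python3 - <<'E' | tail -2
from ka import *
print(here());s=monitor.state();print('F',R.T@s['contact_force'][:2],s['contact_force'][2],s['opening'],s['grip_force'],s['time'])
E
python3 -m creep '{"steps":[[0,0.006,0,0,0.1],[0,0.007,0,0,0.3],[0,0.007,0,0,0.55],[0,0.007,0,0,0.55],[0,0.007,0,0,0.55],[0,0.007,-0.02,0,0.55],[0.005,0.007,-0.05,0,0.55],[0.01,0.007,-0.09,0,0.55],[0.03,0.007,-0.13,0,0.55],[0.04,0.007,-0.17,0,0.55]]}'
python3 - <<'E' | tail -12
from ka import *
s=monitor.state();print('F',R.T@s['contact_force'][:2],s['contact_force'][2],s['time'],s['position'])
for c in ('top','scene'):
    get_image(c);C=cam(c)
    for r in cut_out(c,'new_cylinder')[:3]:
        a=rect(C,r,.062);print(c,a,R.T@(a[1]-o))
    for q in ('jaw_face','end_stop'):
        for r in mark_of(c,q)[:2]: print(c,q,r['score'],R.T@(atz(C,r['location'],.045)[:2]-o))
E
```

```text
time: 46.65
position: [0.5488, -0.3125, 0.1214]
tcp_rot: [3.133, 0.008, 2.59]
contact_force: [15.9, 14.2, 5.7]
opening: 0.0174
grip_force: 59.3
[ 0.0007 -0.1205  0.1214]
F [ 5.9636 20.4548] 5.681012574619113 0.017445026243593502 59.322059637343045 46.65
time: 47.65
position: [0.5091, -0.2913, 0.2898]
tcp_rot: [-3.141, -0.001, 2.581]
contact_force: [1.3, -0.6, -0.4]
opening: 0.0469
grip_force: 0.0
lipbackR [ 0.637  -0.2781  0.2097] 0.0005 fixture [ 0.0573 -0.0446]
o [ 0.612  -0.2099]
F [1.3904 0.1789] -0.44793757574056625 47.65 [ 0.5091 -0.2913  0.2898]
top (0.73, array([ 0.6484, -0.1449]), array([65.4, 36.7]), 'long yaw', 0.95) [-0.0035  0.0744]
top (0.64, array([ 0.4063, -0.109 ]), array([59.7, 28.6]), 'long yaw', 1.003) [-0.228  -0.0233]
top jaw_face 0.81 [-0.0034  0.0386]
top end_stop 0.72 [-0.0081  0.0945]
top end_stop 0.25 [ 0.0181 -0.1096]
scene (0.66, array([ 0.442 , -0.1286]), array([59.7, 30.7]), 'long yaw', 0.94) [-0.1873 -0.021 ]
scene (0.54, array([ 0.6512, -0.1499]), array([60.7, 34.5]), 'long yaw', 0.992) [0.0015 0.0717]
scene jaw_face 0.88 [-0.0052  0.0422]
scene end_stop 0.65 [0.0002 0.1073]
```

```bash
python3 -m creep '{"steps":[[-0.03,0.01,-0.01,0,0.55],[-0.06,0.04,-0.01,0,0.55],[-0.09,0.08,-0.01,0,0.55],[-0.095,0.1,-0.01,0,0.55],[-0.095,0.1,-0.01,0,0.55],[-0.095,0.1,-0.01,0,0.55],[-0.095,0.1,-0.01,0,0.55],[-0.095,0.1,-0.01,0,0.55],[-0.095,0.1,-0.01,0,0.55],[-0.095,0.1,-0.01,0,0.55]]}'
python3 - <<'E' | tail -8
from ka import *
s=monitor.state();W=cam('wrist',s);im=get_image('wrist');save('Z.png',im)
for q,z in (('new_cylinder',.062),('end_stop',.07),('jaw_face',.07)):
    for r in cut_out('wrist',q)[:2]:
        a=rect(W,r,z);print(q,a,R.T@(a[1]-o))
p=[[o[0]+(R@[0,y])[0],o[1]+(R@[0,y])[1],.062] for y in (.03,.115)];a,b=proj(W,p)
g=cv2.cvtColor(im,7);print([int(g[tuple(np.round(a+(b-a)*k/84).astype(int))]) for k in range(85)])
E
```

```text
time: 49.05
position: [0.6441, -0.2568, 0.2986]
tcp_rot: [3.141, 0.0, 2.582]
contact_force: [-0.3, 0.3, -0.1]
opening: 0.0469
grip_force: 0.0
lipbackR [ 0.637  -0.2781  0.2097] 0.0005 fixture [ 0.0573 -0.0446]
o [ 0.612  -0.2099]
new_cylinder (0.74, array([ 0.6496, -0.1479]), array([63.5, 31.6]), 'long yaw', 1.019) [-0.0009  0.0725]
new_cylinder (0.56, array([ 0.394 , -0.3039]), array([13.7,  5.2]), 'long yaw', 1.5) [-0.1352 -0.1951]
end_stop (0.71, array([ 0.6684, -0.1194]), array([36.3, 55.4]), 'long yaw', -0.563) [-0.0001  0.1066]
end_stop (0.24, array([ 0.6122, -0.1422]), array([41.3, 38. ]), 'long yaw', 1.021) [-0.0357  0.0575]
jaw_face (0.83, array([ 0.6093, -0.2119]), array([85.7, 56.1]), 'long yaw', 1.017) [-0.0013 -0.0031]
[230, 231, 231, 233, 235, 236, 234, 235, 233, 218, 218, 216, 244, 253, 252, 252, 252, 252, 252, 253, 252, 253, 253, 253, 253, 253, 253, 253, 254, 254, 254, 254, 254, 254, 255, 248, 152, 137, 202, 212, 209, 209, 211, 212, 199, 154, 145, 229, 255, 255, 255, 254, 254, 253, 253, 253, 253, 253, 253, 253, 253, 253, 253, 253, 253, 253, 253, 252, 253, 254, 254, 225, 225, 130, 83, 83, 108, 166, 225, 235, 235, 234, 232, 233, 232]
```

```bash
python3 -c "
from bench import bot
print(bot.finish_job())"
```

```text
the job is handed in; nothing more can be done
None
```

I handed the job in at about 49 s: the old cylinder is in the tray and the new one lies square at bed_mid, clamped with about 21 N at the knob and let go. No verdict came back, I did not re-measure the bystanders at the end, and I viewed 12 pictures where 10 were allowed.

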